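# Lay out the beetle-keeping set in the display tray

## Robot

A 6-joint arm with a two-finger parallel gripper is mounted at the origin on the work surface. World frame = base frame: x ahead of the robot, y to its left, z up, the work surface at z = 0. Lengths are in m, angles in rad, forces in N, time in s.
With the tool pointing down it reaches from about 0.375 to 0.75 m from the base axis. Payload 9 kg.
Tool frame: the origin (TCP) lies at the very end of the fingers, on their centre line; the grasp point (between the pads) lies behind it (robot.grip_point_offset is the z of the grasp point in the tool frame, in m); z points along the fingers, y is the line along which they close (so a half turn about z gives the same grasp; the last joint's range is limited). The gripper opens to 85 mm and grips with 20 to 120 N. Pads are 22 mm wide; open, the fingers measure 114 mm over their backs; the gripper's body (76 mm by 85 mm) begins 54 mm behind the grasp point. The pads swing forward as they close: fully open they stand 13 mm farther back than shut.
Start: joints at [0.959, 0.104, 0.097, 1.564, 0, 1.353], TCP at [0.23, 0.554, 0.231] pointing down, gripper open.
Joint ranges: [-2.99, 2.99], [-0.84, 1.86], [-1.1, 1.16], [-1.84, 2.11], [-1.51, 1.56], [-3.14, 3.14]. Speed limits (rad/s): [2.22, 2.22, 2.57, 3.14, 3.14, 3.14].

## Interface

Orientations are given as [roll, pitch, yaw] about the fixed x, y, z axes, in that order (R = Rz(yaw) Ry(pitch) Rx(roll)).
In Python, from station import robot gives the robot as it stands.
- The arm moves only by the tool carry_out, never from a script. Its argument "rows" is a list of rows, each an object with "xyz": the shift along the tool's x, y, z scaled (see below), a list of three; "rot": the turn, a rotation vector about the tool's x, y, z scaled (see below), a list of three. In form: [{"xyz": [dx, dy, dz], "rot": [wx, wy, wz]}, ...]. A call has 1 to 5 rows; each row is the pose to reach, as a shift and turn from the pose commanded when the call began, along the tool's axes at that moment; what a row does not reach only later rows make up. The controller multiplies each number of a shift by 0.1 m and each number of a turn by 1.5 rad. A row lasts 1/10 s, in which the tool goes at most 50 mm and 8.59 degrees, less where a joint would pass 70% of its speed; a pose out of reach is approached as far as the arm can. A call with a number of a shift or a turn outside -1 to 1 is refused whole. A call with a gripper value outside its range is refused whole. "gripper" is the closure, from -1 (fully open) to 1 (shut), set as the call begins (left out, the last holds). The fingers move at their own pace and stop on an object; the grip force is fixed at half the most. Time passes only in rows, so rows that repeat a pose let the fingers close. It gives the time, the measured TCP pose, the force, the opening and the grip force at its end, in the units of the state.
- robot.get_state(): the state, without advancing time (a new reading comes with each control period).
- robot.grab_frame(name): name is "scene" or "top"; returns a dict with "frame" (480x640x3 uint8, red, green, blue), "fx", "fy", "cx", "cy" (pixels), "dist" ([k1, k2, p1, p2, k3] as OpenCV has them; the pictures are not rectified), "extrinsics" (4x4, takes a point from world to camera coordinates). Camera axes: x right, y down, z forward; pixel columns grow to the right and rows downward; lengths in m; the calibration is good to about 2 mm. A picture is of the moment at which its call begins. There is no depth.
- robot.job_done(): hands the job in; it is judged then, once.
The state is a dict: "clock": time; "joints": joint angles; "joint_velocities": joint speeds; "effort": joint torques, N m; "tcp_pos": TCP position; "tool_rot": TCP orientation; "wrist_force": force on the tool from outside, world axes, zero at the start; "moment": the same for the moment, N m; "width": finger opening in m; "grip_force": force on a finger pad.
Only numpy, scipy, OpenCV 4.12 (cv2) and the standard library are available. Lean on these libraries where they do the work, as an engineer would, in place of code of your own. Each camera call takes 0.05 s, during which the arm holds its last target. There are 200 camera calls.

## Task

Lay out the beetle set in the cork-floored display tray, where a tall log and a white dish already stand (leave them where they are). First stand the hollowed feeding block midway between the log and the dish; next put the small jar upright straight behind the block (towards the tray's taller back wall, away from the robot) and the half-log hide, flat side down, straight in front of the dish with its length parallel to the tray's front edge, each with a gap of about three centimetres; last of all, once these three stand, set the jelly cup upright into the hollow of the block.

Things in the scene. Friction and masses are not known exactly. Their poses are not given: they have to be found in the camera images.
- tray: Fixed display tray, plywood rim, brown cork floor 300 mm (x) by 320 mm (y). Origin: centre of underside, on the table. Cork surface 10 mm above origin; rims 8 mm thick, tops 22 mm up, at the back 40 mm. x axis points from front to the taller back wall (behind = +x, the side far from the robot). Log and dish stand on its y axis, 100 mm either side of the centre, sides vary.
- basket: Fixed shallow green plastic basket, 280 mm (x) by 320 mm (y) outside, walls 5 mm, rim 30 mm above the table; its floor is 5 mm above its origin (centre of the underside, on the table). The four parts to be laid out stand in it, each upright, their places shuffled, about 120 to 140 mm apart.
- log: Tall upright log with dark bark and pale cut top, 56 mm diameter, 85 mm high, 0.18 kg, loose, standing in the tray; stays where it is. Origin: centre of its underside.
- dish: Low white ceramic dish, 64 mm diameter, 16 mm high, loose, standing in the tray; stays where it is. Origin: centre of its underside; its axes are parallel to the tray's.
- block: Feeding block: short pale round log slice with dark bark round its lower half, 60 mm diameter, 36 mm high, about 0.08 kg, with a round hollow in its top, 42 mm diameter and 14 mm deep (the hollow's floor is 22 mm above the origin). Origin: centre of its underside, z up.
- cup: Closed white jelly cup with an amber top, a plain cylinder 35 mm diameter, 28 mm high, about 0.03 kg. Set in the hollow it stands 14 mm proud of the block. Origin: centre of its underside, z up.
- jar: The small jar (a big one of the same make, 84 mm diameter, and a spatula lie beyond the tray and basket and are not part of the job): closed round jar with tan contents and grey lid, 52 mm diameter (lid 48 mm, its lower edge 64 mm up), 76 mm high, about 0.14 kg; straight sides from the foot to 59 mm up. Origin: centre of its underside, z up.
- bark: Half-log hide: dark bark-covered piece with arched top and pale ends, 90 mm long (its y axis), 32 mm wide (x) and 32 mm high, sides upright in the lower 16 mm, flat underside, about 0.07 kg. Origin: centre of its underside, z up.
Mind the look-alikes: they are no part of the job. What is shaped like the bark but orange is not meant. Leave any yellow look-alike of the jar alone.

How it is judged:
On the way, in this order (a step that is already met when the one before it is completed fails the run):
1. the feeding block stands released midway between log and dish, jar and hide not yet in the tray (x of block in the frame of tray between -0.013 and 0.013 m and y of block in the frame of tray between -0.013 and 0.013 m and z of block in the frame of tray between 0.005 and 0.014 m and angle between block's own z axis and vertical below 0.1 rad and linear speed of block below 0.02 m/s and contact force between the fingers and block below 0.2 N and horizontal distance between each of jar, bark and tray above 0.18 m), for 0.2 s.
2. the small jar stands released behind the block and the hide lies released in front of the dish (x of block in the frame of tray between -0.013 and 0.013 m and y of block in the frame of tray between -0.013 and 0.013 m and z of block in the frame of tray between 0.005 and 0.014 m and angle between each of block, jar, bark's own z axis and vertical below 0.1 rad and linear speed of each of block, jar, bark below 0.02 m/s and contact force between the fingers and block below 0.2 N and x of jar in the frame of tray between 0.05 and 0.125 m and y of jar in the frame of tray between -0.02 and 0.02 m and z of jar in the frame of tray between 0.005 and 0.014 m and horizontal distance between jar and block between 0.061 and 0.112 m and contact force between the fingers and jar below 0.2 N and x of bark in the frame of dish between -0.11 and -0.053 m and y of bark in the frame of dish between -0.02 and 0.02 m and z of bark in the frame of tray between 0.005 and 0.014 m and angle between the y axis of bark and the y axis of tray, either way round below 0.2 rad and contact force between the fingers and bark below 0.2 N), for 0.2 s.
3. the jelly cup sits released in the block's hollow (horizontal distance between cup and block below 0.006 m and z of cup in the frame of block between 0.018 and 0.026 m and angle between cup's own z axis and vertical below 0.1 rad and linear speed of cup below 0.02 m/s and contact force between the fingers and cup below 0.2 N), for 0.2 s.
At the end, for the whole second after the job is handed in: All released, at rest, upright: block within 13 mm of the midpoint of log and dish; jar 5 to 56 mm behind it, hide 5 to 62 mm in front of the dish, each within 20 mm sideways, hide within 0.2 rad of parallel to the front edge; cup on the floor of the hollow, within 6 mm of its centre (all of step 2 and all of step 3); the robot touches nothing.
It fails at once if the log in the tray is shifted by more than 10 mm or tipped (distance of log from where it was at the start of the episode above 0.01 m or angle between log's own z axis and vertical above 0.3 rad).
It fails at once if the dish in the tray is shifted by more than 10 mm (distance of dish from where it was at the start of the episode above 0.01 m).
It fails at once if the small jar is tipped over (angle between jar's own z axis and vertical above 0.7 rad).
It also fails if it takes over 115 s, if anything falls off the work surface, if the arm or the gripper's body presses on something with over 40 N, if the wrist force passes 120 N, or if a joint passes its speed limit or range.

## Working session

There is one attempt and no reset: what is moved stays moved. The work goes in short steps, Python scripts to look and compute and a tool call to move; the robot and the scene stay as the last step left them, time stands still between calls to the robot, and variables do not carry over. Pictures are saved under pics/ and viewed, at most 14 in all, crops included, and the job is handed in when it is done.

Besides the shell and the picture viewer there is one more tool, called after "Request:" as name(argument=value, ...), one argument or row to a line, values as JSON. carry_out: Moves the arm, as the interface text tells. Shifts and turns lie within -1 to 1; 1 stands for 0.1 m of shift or 1.5 rad of turn. Its arguments: {"type":"object","properties":{"rows":{"type":"array"},"gripper":{"type":"number"}},"required":["rows"]}

```bash
mkdir -p pics; ls; cat > h.py <<'E'
import numpy as np,cv2
from station import robot
def grab(n,f=None):
    d=robot.grab_frame(n)
    if f: cv2.imwrite('pics/'+f,d['frame'][:,:,::-1])
    return d
def K(d): return np.array([[d['fx'],0,d['cx']],[0,d['fy'],d['cy']],[0,0,1.]])
def ray(d,uv,z):
    "world point on plane z for pixel"
    p=cv2.undistortPoints(np.array([[uv]],float),K(d),np.array(d['dist'],float))[0,0]
    E=np.array(d['extrinsics']);R,t=E[:3,:3],E[:3,3]
    c=-R.T@t; v=R.T@np.array([p[0],p[1],1]); return c+v*(z-c[2])/v[2]
def proj(d,P):
    E=np.array(d['extrinsics'])
    return cv2.projectPoints(np.array(P,float).reshape(-1,3),cv2.Rodrigues(E[:3,:3])[0],E[:3,3],K(d),np.array(d['dist'],float))[0][:,0]
E
python3 - <<'E'
from h import *
for n in('top','scene'):
    d=grab(n,n+'0.png');E=np.array(d['extrinsics']);print(n,d['fx'],-E[:3,:3].T@E[:3,3],E[:3,:3].round(2).tolist(),d['dist'])
s=robot.get_state();print(s,robot.grip_point_offset)
E
```

```text
pics
top 517.8579643923251 [ 0.23088548 -0.00382302  1.28143486] [[-0.02, -1.0, -0.01], [-0.98, 0.02, -0.21], [0.21, 0.0, -0.98]] [-0.0198159  0.         0.         0.         0.       ]
scene 493.40947224304824 [ 0.9787865  -0.71830336  0.9817692 ] [[0.83, 0.56, 0.02], [0.43, -0.61, -0.66], [-0.36, 0.56, -0.75]] [-0.00426369  0.          0.          0.          0.        ]
{'clock': 0.1, 'joints': array([ 9.59312183e-01,  1.04655176e-01,  9.65214342e-02,  1.56390546e+00,
       -2.20606127e-05,  1.35311182e+00]), 'joint_velocities': array([-0.00064154, -0.00143262,  0.00303542, -0.00159516,  0.00114885,
       -0.00144236]), 'effort': array([ 5.93195844e-03, -5.58208179e+01,  5.04720855e+01,  1.30314348e-02,
       -2.99265812e-04, -1.61497746e-05]), 'tcp_pos': array([0.23002478, 0.55381663, 0.23057687]), 'tool_rot': array([-3.14037435e+00, -2.46882748e-04,  2.74779288e+00]), 'wrist_force': array([-0.12918096,  0.38392077, -0.40524073]), 'moment': array([ 0.04839289, -0.00856881, -0.00691259]), 'grip_force': 0.0, 'width': 0.08526064492781624} -0.0187
```

View pics/top0.png

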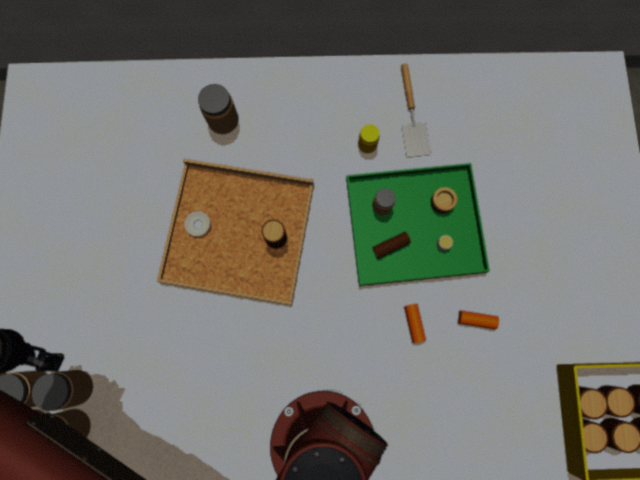

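View pics/scene0.png

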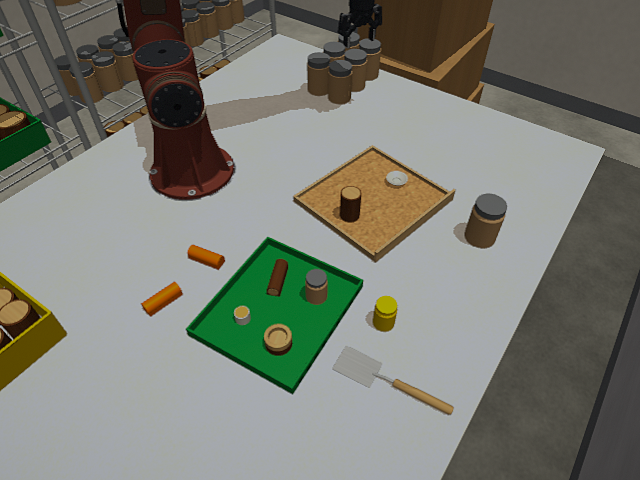

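The top view shows these candidates:
- **Block:** ring in the basket at (445,200).
- **Cup:** (445,243), and nothing else looks like it.
- **Jar:** grey lid in the basket at (384,201). The big jar (218,105), yellow jar (369,137) and shelf jars (50,390) are not it.
- **Hide:** dark piece at (391,245). The orange pieces at (415,324) and (478,320) are not it.
- **Already in the tray:** log (273,234) and dish (197,224).

I'll check these in one close crop of each region.

```bash
python3 - <<'E'
from h import *
im=cv2.imread('pics/top0.png')
cv2.imwrite('pics/c1.png',cv2.resize(im[155:305,340:500],None,fx=5,fy=4*1.0,interpolation=3) if 0 else cv2.resize(im[160:290,340:495],None,fx=5,fy=5-0.5+0.5,interpolation=2)[:600])
cv2.imwrite('pics/c2.png',cv2.resize(im[155:305,155:320],None,fx=4,fy=4,interpolation=2))
s=cv2.imread('pics/scene0.png')
cv2.imwrite('pics/c3.png',cv2.resize(s[230:380,180:370],None,fx=4,fy=4,interpolation=2))
E
```

```text
(no output)
```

View pics/c1.png

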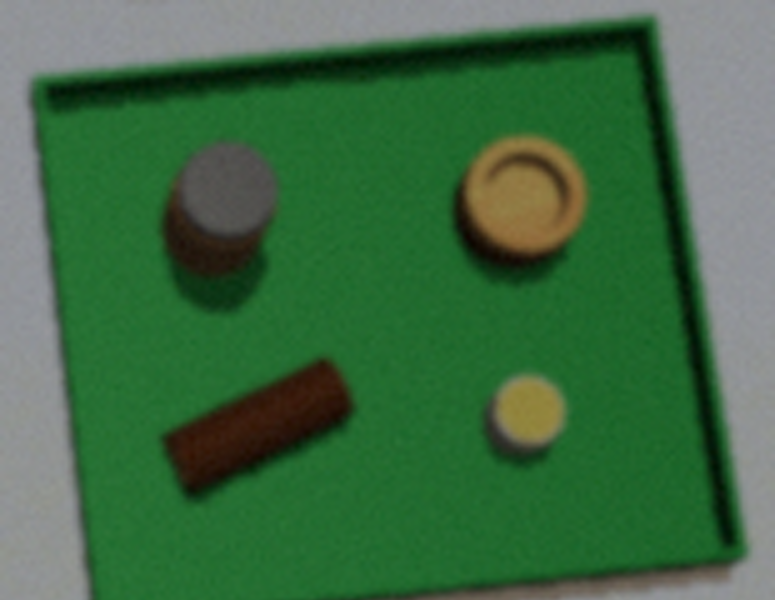

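View pics/c2.png

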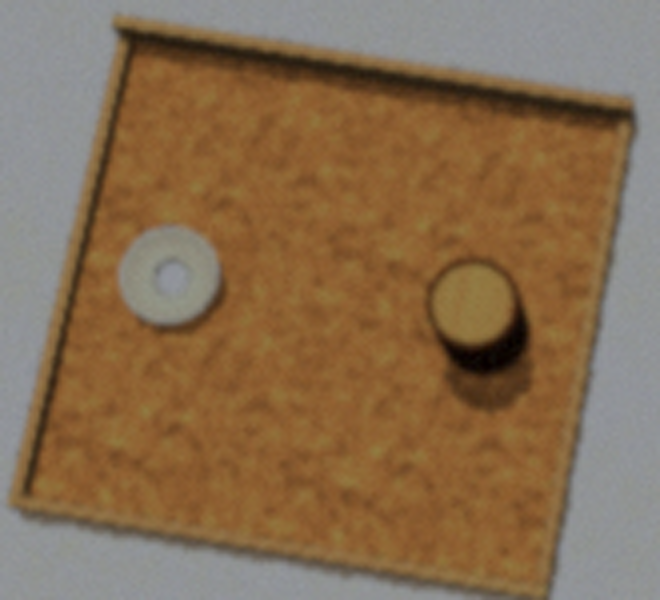

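View pics/c3.png

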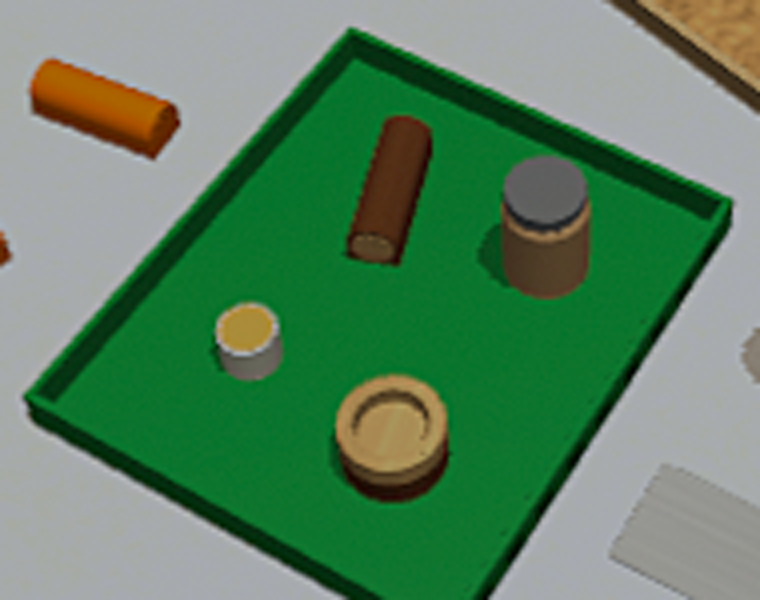

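The crops confirm the choices by colour and shape. Next I'll measure, averaging the two cameras for the cylinders and fitting a silhouette for the hide.

```bash
cat > m.py <<'E'
from h import *
from scipy.optimize import minimize
T=robot.grab_frame('top');S=robot.grab_frame('scene')
c=lambda x,y,s,a,b:((x+.5)/s-.5+a,(y+.5)/s-.5+b)
c1=lambda x,y:c(x,y,5,340,160); c2=lambda x,y:c(x,y,4,155,155); c3=lambda x,y:c(x,y,4,180,230)
for n,p,q,z in (('jar',c1(228,190),c3(545,191),.081),('block',c1(525,197),c3(391,429),.041),('cup',c1(529,411),c3(248,328),.033)):
    print(n,ray(T,p,z)[:2].round(4),ray(S,q,z)[:2].round(4))
BL,BR,FL,FR=[ray(T,c2(*p),z)[:2] for p,z in (((118,18),.04),((634,105),.04),((13,505),.022),((547,597),.022))]
print('corners',BL,BR,FL,FR,np.linalg.norm(BL-BR),np.linalg.norm(BL-FL))
v=(BL-BR)+(FL-FR);w=(BL-FL)+(BR-FR)
print('yaw',np.arctan2(-v[0],v[1]),np.arctan2(w[1],w[0]),'ctr',(BL+BR+FL+FR)/4)
D=ray(T,c2(170,275),.026);L=ray(T,c2(474,303),.095)
print('dish',D,'log',L,'mid',(D+L)/2,'dist',np.linalg.norm((D-L)[:2]),'yaw',np.arctan2(-(D-L)[0],(D-L)[1]))
def blobs(d,lohi,box):
    f=cv2.cvtColor(d['frame'],cv2.COLOR_RGB2HSV);m=cv2.inRange(f,*lohi)
    k=np.zeros_like(m);k[box[1]:box[3],box[0]:box[2]]=255
    return m&k
def hullmask(d,P): 
    m=np.zeros((480,640),np.uint8);h=cv2.convexHull(np.float32(proj(d,P)));cv2.fillConvexPoly(m,np.int32(h*16),255,shift=4);return m
a=np.linspace(0,np.pi,13)
prof=[(-.016,0),(.016,0)]+[(.016*np.cos(t),.016+.016*np.sin(t)) for t in a]
B=np.array([(x,y,z) for y in(-.045,.045) for x,z in prof])
mT=blobs(T,((0,90,15),(16,255,140)),(370,228,415,262));mS=blobs(S,((0,90,15),(16,255,140)),(262,255,292,299))
def cost(q):
    x,y,t=q;R=np.array([[np.cos(t),-np.sin(t),0],[np.sin(t),np.cos(t),0],[0,0,1]])
    P=B@R.T+[x,y,.005];r=0
    for d,m in((T,mT),(S,mS)):
        b=cv2.GaussianBlur(hullmask(d,P),(0,0),1.5).astype(float);r+=((b-cv2.GaussianBlur(m,(0,0),1.5))**2).sum()/1e5
    return r
g=ray(T,(391,245),.02)
best=min((minimize(cost,[g[0],g[1],t],method='Nelder-Mead',options=dict(initial_simplex=[[g[0],g[1],t],[g[0]+.01,g[1],t],[g[0],g[1]+.01,t],[g[0],g[1],t+.2]])) for t in (0.2,.4,.6,-.3)),key=lambda r:r.fun)
print('bark',best.x,best.fun,(mT>0).sum(),(mS>0).sum())
E
python3 m.py
```

```text
jar [ 0.5738 -0.161 ] [ 0.5753 -0.1631]
block [ 0.5786 -0.3137] [ 0.5825 -0.318 ]
cup [ 0.4718 -0.31  ] [ 0.4718 -0.3093]
corners [0.69780328 0.3386177 ] [0.63286474 0.01222984] [0.39109904 0.39696059] [0.32881384 0.07033455] 0.33278528945016894 0.3122040759353491
yaw -0.19241513548025058 -0.18840049608129286 ctr [0.51264522 0.20453567]
dish [0.53283646 0.30379453 0.026     ] log [0.49557038 0.10747467 0.095     ] mid [0.51420342 0.2056346  0.0605    ] dist 0.19982554621599327 yaw -0.18759135873915175
bark [ 0.46891359 -0.17644043  0.48257329] 62.18012 389 430
```

```bash
cat > plan.py <<'E'
import sys,numpy as np
from station import robot
# usage: plan.py "x y z yaw" ["x y z yaw" ...]  -> lists calls (xyz,rotz scaled) per waypoint
s=robot.get_state();p=np.array(s['tcp_pos']);yaw=s['tool_rot'][2]
print('at',p.round(4),s['tool_rot'].round(4),'w',round(s['width'],4))
for a in sys.argv[1:]:
    *g,ty=map(float,a.split());g=np.array(g)
    print('->',a)
    for k in range(12):
        c,sn=np.cos(yaw),np.sin(yaw);R=np.array([[c,sn,0],[sn,-c,0],[0,0,-1]])
        d=R.T@(g-p);dy=(ty-yaw+np.pi)%(2*np.pi)-np.pi
        if abs(d).max()<.0006 and abs(dy)<.006: break
        f=min(1,.1/abs(d).max()) if abs(d).max()>0 else 1
        sh=(d*f*10).round(2); r=round(float(np.clip(-dy,-.6,.6)/1.5),2)
        p=p+R@sh*.1; yaw-=r*1.5
        n=int(np.ceil(max(np.linalg.norm(sh)*2,abs(r)*10)+.3))
        print(sh.tolist(),'rz',r,'n',n,'->',p.round(3).tolist())
E
python3 plan.py ".58 -.315 .2 1.382" ".58 -.315 .009 1.382"
```

```text
at [0.2301 0.5539 0.2308] [-3.1408e+00 -2.0000e-04  2.7478e+00] w 0.0859
-> .58 -.315 .2 1.382
[-0.98, -1.0, 0.05] rz 0.4 n 5 -> [0.282, 0.424, 0.226]
[-1.0, -0.2, 0.03] rz 0.4 n 5 -> [0.32, 0.329, 0.223]
[-1.0, 0.43, 0.04] rz 0.11 n 3 -> [0.361, 0.228, 0.219]
[-1.0, 0.64, 0.04] rz 0.0 n 3 -> [0.405, 0.118, 0.215]
[-1.0, 0.64, 0.04] rz 0.0 n 3 -> [0.449, 0.008, 0.211]
[-1.0, 0.65, 0.04] rz 0.0 n 3 -> [0.494, -0.103, 0.207]
[-1.0, 0.64, 0.04] rz 0.0 n 3 -> [0.538, -0.213, 0.203]
[-0.93, 0.6, 0.03] rz 0.0 n 3 -> [0.58, -0.315, 0.2]
-> .58 -.315 .009 1.382
[0.0, -0.0, 1.0] rz 0.0 n 3 -> [0.58, -0.315, 0.1]
[0.0, -0.0, 0.91] rz 0.0 n 3 -> [0.58, -0.315, 0.009]
```

Request:
carry_out(
  rows=[
    {"xyz": [-0.98,-1.0,0.05],"rot": [0,0,0.4]},
    {"xyz": [-0.98,-1.0,0.05],"rot": [0,0,0.4]},
    {"xyz": [-0.98,-1.0,0.05],"rot": [0,0,0.4]},
    {"xyz": [-0.98,-1.0,0.05],"rot": [0,0,0.4]},
    {"xyz": [-0.98,-1.0,0.05],"rot": [0,0,0.4]},
  ],
)

```text
clock: 0.7
tcp_pos: [0.2828, 0.4234, 0.2264]
tool_rot: [3.141, -0.0, 2.144]
wrist_force: [-0.4, 1.0, 0.2]
width: 0.0853
grip_force: 0.0
```

Request:
carry_out(
  rows=[
    {"xyz": [-1.0,-0.2,0.03],"rot": [0,0,0.4]},
    {"xyz": [-1.0,-0.2,0.03],"rot": [0,0,0.4]},
    {"xyz": [-1.0,-0.2,0.03],"rot": [0,0,0.4]},
    {"xyz": [-1.0,-0.2,0.03],"rot": [0,0,0.4]},
    {"xyz": [-1.0,-0.2,0.03],"rot": [0,0,0.4]},
  ],
)

```text
clock: 1.2
tcp_pos: [0.3202, 0.3297, 0.2234]
tool_rot: [3.142, -0.0, 1.55]
wrist_force: [-0.6, 0.2, -0.5]
width: 0.085
grip_force: 0.0
```

Request:
carry_out(
  rows=[
    {"xyz": [-1.0,0.43,0.04],"rot": [0,0,0.11]},
    {"xyz": [-1.0,0.43,0.04],"rot": [0,0,0.11]},
    {"xyz": [-1.0,0.43,0.04],"rot": [0,0,0.11]},
  ],
)

```text
clock: 1.5
tcp_pos: [0.362, 0.2259, 0.2191]
tool_rot: [3.141, 0.001, 1.388]
wrist_force: [0.3, 0.2, 0.6]
width: 0.0856
grip_force: 0.0
```

Tracking is accurate, so I'll carry on along the planned path.

Request:
carry_out(
  rows=[
    {"xyz": [-1.0,0.64,0.04],"rot": [0,0,0]},
    {"xyz": [-1.0,0.64,0.04],"rot": [0,0,0]},
    {"xyz": [-1.0,0.64,0.04],"rot": [0,0,0]},
  ],
)

```text
clock: 1.8
tcp_pos: [0.406, 0.1161, 0.2152]
tool_rot: [3.141, 0.0, 1.389]
wrist_force: [0.8, 1.0, 0.3]
width: 0.0854
grip_force: 0.0
```

Request:
carry_out(
  rows=[
    {"xyz": [-1.0,0.64,0.04],"rot": [0,0,0]},
    {"xyz": [-1.0,0.64,0.04],"rot": [0,0,0]},
    {"xyz": [-1.0,0.64,0.04],"rot": [0,0,0]},
  ],
)

```text
clock: 2.1
tcp_pos: [0.4504, 0.0056, 0.2109]
tool_rot: [3.141, 0.0, 1.389]
wrist_force: [1.0, -0.3, 0.1]
width: 0.0854
grip_force: 0.0
```

Request:
carry_out(
  rows=[
    {"xyz": [-1.0,0.65,0.04],"rot": [0,0,0]},
    {"xyz": [-1.0,0.65,0.04],"rot": [0,0,0]},
    {"xyz": [-1.0,0.65,0.04],"rot": [0,0,0]},
  ],
)

```text
clock: 2.4
tcp_pos: [0.4957, -0.1049, 0.2066]
tool_rot: [-3.142, 0.0, 1.389]
wrist_force: [-0.4, 1.1, 0.2]
width: 0.0855
grip_force: 0.0
```

Request:
carry_out(
  rows=[
    {"xyz": [-1.0,0.64,0.04],"rot": [0,0,0]},
    {"xyz": [-1.0,0.64,0.04],"rot": [0,0,0]},
    {"xyz": [-1.0,0.64,0.04],"rot": [0,0,0]},
  ],
)

```text
clock: 2.7
tcp_pos: [0.5399, -0.2152, 0.2021]
tool_rot: [-3.141, 0.0, 1.389]
wrist_force: [-0.1, 0.3, 0.2]
width: 0.0856
grip_force: 0.0
```

Request:
carry_out(
  rows=[
    {"xyz": [-0.93,0.6,0.03],"rot": [0,0,0]},
    {"xyz": [-0.93,0.6,0.03],"rot": [0,0,0]},
    {"xyz": [-0.93,0.6,0.03],"rot": [0,0,0]},
  ],
)

```text
clock: 3.0
tcp_pos: [0.5812, -0.3181, 0.1973]
tool_rot: [-3.14, -0.001, 1.389]
wrist_force: [-1.0, 0.6, -0.7]
width: 0.0854
grip_force: 0.0
```

Request:
carry_out(
  rows=[
    {"xyz": [0,0,1.0],"rot": [0,0,0]},
    {"xyz": [0,0,1.0],"rot": [0,0,0]},
    {"xyz": [0,0,1.0],"rot": [0,0,0]},
  ],
)

```text
clock: 3.3
tcp_pos: [0.5768, -0.3107, 0.0919]
tool_rot: [-3.13, -0.007, 1.389]
wrist_force: [-0.8, 1.3, -0.7]
width: 0.0854
grip_force: 0.0
```

```bash
python3 plan.py ".58 -.315 .009 1.382"; python3 -c "
from h import *
cv2.imwrite('pics/s1.png',cv2.resize(grab('scene')['frame'][230:380,180:370,::-1],None,fx=4,fy=4,interpolation=2))"
```

```text
at [ 0.5768 -0.3107  0.0919] [-3.1303 -0.0067  1.3894] w 0.0854
-> .58 -.315 .009 1.382
[-0.04, 0.04, 0.83] rz 0.0 n 2 -> [0.58, -0.315, 0.009]
[0.0, -0.0, -0.0] rz 0.0 n 1 -> [0.58, -0.315, 0.009]
[0.0, -0.0, -0.0] rz 0.0 n 1 -> [0.58, -0.315, 0.009]
[0.0, -0.0, -0.0] rz 0.0 n 1 -> [0.58, -0.315, 0.009]
[0.0, -0.0, -0.0] rz 0.0 n 1 -> [0.58, -0.315, 0.009]
[0.0, -0.0, -0.0] rz 0.0 n 1 -> [0.58, -0.315, 0.009]
[0.0, -0.0, -0.0] rz 0.0 n 1 -> [0.58, -0.315, 0.009]
[0.0, -0.0, -0.0] rz 0.0 n 1 -> [0.58, -0.315, 0.009]
[0.0, -0.0, -0.0] rz 0.0 n 1 -> [0.58, -0.315, 0.009]
[0.0, -0.0, -0.0] rz 0.0 n 1 -> [0.58, -0.315, 0.009]
[0.0, -0.0, -0.0] rz 0.0 n 1 -> [0.58, -0.315, 0.009]
[0.0, -0.0, -0.0] rz 0.0 n 1 -> [0.58, -0.315, 0.009]
```

View pics/s1.png

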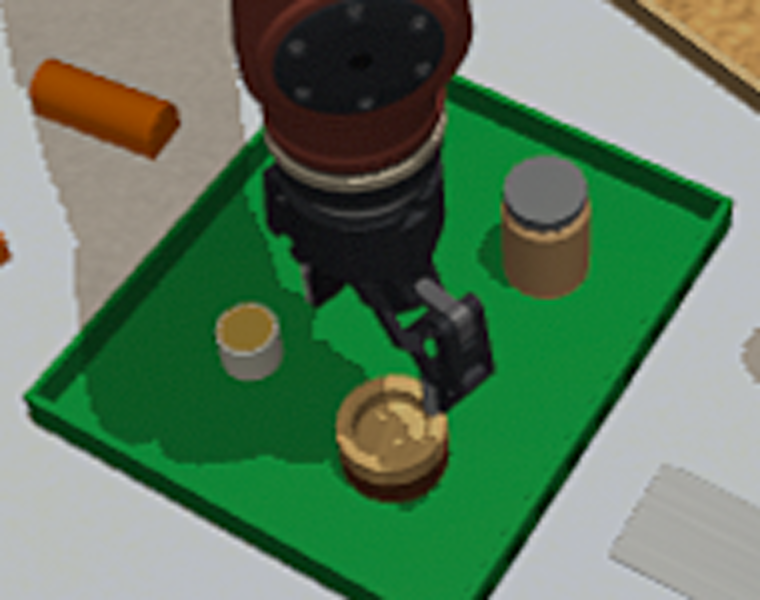

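The block is centred between the open fingers, at crop (391,430). I'll settle partway down, then descend the rest.

Request:
carry_out(
  rows=[
    {"xyz": [0,0,0.3],"rot": [0,0,0]},
    {"xyz": [0,0,0.3],"rot": [0,0,0]},
    {"xyz": [0,0,0.3],"rot": [0,0,0]},
    {"xyz": [0,0,0.3],"rot": [0,0,0]},
  ],
)

```text
clock: 3.75
tcp_pos: [0.5815, -0.3158, 0.0735]
tool_rot: [3.138, 0.002, 1.384]
wrist_force: [0.3, -1.0, 0.3]
width: 0.085
grip_force: 0.0
```

Request:
carry_out(
  rows=[
    {"xyz": [0,0,0.3],"rot": [0,0,0]},
    {"xyz": [0,0,0.55],"rot": [0,0,0]},
    {"xyz": [0,0,0.62],"rot": [0,0,0]},
    {"xyz": [0,0,0.62],"rot": [0,0,0]},
    {"xyz": [0,0,0.62],"rot": [0,0,0]},
  ],
)

```text
clock: 4.25
tcp_pos: [0.5811, -0.3158, 0.0104]
tool_rot: [3.139, 0.001, 1.383]
wrist_force: [0.4, -1.3, -0.5]
width: 0.0853
grip_force: 0.0
```

Request:
carry_out(
  rows=[
    {"xyz": [0,0,0],"rot": [0,0,0]},
    {"xyz": [0,0,0],"rot": [0,0,0]},
    {"xyz": [0,0,0],"rot": [0,0,0]},
    {"xyz": [0,0,0],"rot": [0,0,0]},
    {"xyz": [0,0,0],"rot": [0,0,0]},
  ],
  gripper=1,
)

```text
clock: 4.75
tcp_pos: [0.5812, -0.3159, 0.0103]
tool_rot: [3.139, 0.001, 1.383]
wrist_force: [-0.7, 0.4, 7.1]
width: 0.0581
grip_force: 64.8
```

Request:
carry_out(
  rows=[
    {"xyz": [0,0,0],"rot": [0,0,0]},
    {"xyz": [0,0,0],"rot": [0,0,0]},
    {"xyz": [0,0,0],"rot": [0,0,0]},
  ],
)

```text
clock: 5.05
tcp_pos: [0.5811, -0.3159, 0.0103]
tool_rot: [3.139, 0.001, 1.383]
wrist_force: [0.1, 0.3, 6.6]
width: 0.0582
grip_force: 64.8
```

```bash
sed -i 's/<.0006/<.0009/' plan.py; python3 plan.py ".575 -.28 .1 1.382" ".5135 .205 .13 1.382" ".5135 .205 .030 1.382"
```

```text
at [ 0.5811 -0.3159  0.0103] [3.1391e+00 1.3000e-03 1.3828e+00] w 0.0582
-> .575 -.28 .1 1.382
[0.34, -0.13, -0.9] rz 0.0 n 3 -> [0.575, -0.28, 0.1]
-> .5135 .205 .13 1.382
[1.0, -0.32, -0.06] rz 0.0 n 3 -> [0.562, -0.176, 0.106]
[1.0, -0.33, -0.07] rz 0.0 n 3 -> [0.548, -0.071, 0.113]
[1.0, -0.32, -0.06] rz 0.0 n 3 -> [0.535, 0.033, 0.119]
[1.0, -0.33, -0.07] rz 0.0 n 3 -> [0.522, 0.137, 0.126]
[0.65, -0.21, -0.04] rz 0.0 n 2 -> [0.513, 0.205, 0.13]
-> .5135 .205 .030 1.382
[0.0, 0.0, 1.0] rz 0.0 n 3 -> [0.513, 0.205, 0.03]
```

Request:
carry_out(
  rows=[
    {"xyz": [0,0,-0.2],"rot": [0,0,0]},
    {"xyz": [0,0,-0.6],"rot": [0,0,0]},
    {"xyz": [0.1,0,-1.0],"rot": [0,0,0]},
    {"xyz": [0.34,-0.13,-1.0],"rot": [0,0,0]},
  ],
)

```text
clock: 5.45
tcp_pos: [0.5771, -0.2828, 0.1158]
tool_rot: [3.132, 0.005, 1.381]
wrist_force: [1.3, 0.0, -0.8]
width: 0.0585
grip_force: 64.5
```

Request:
carry_out(
  rows=[
    {"xyz": [0.35,-0.1,-0.1],"rot": [0,0,0]},
    {"xyz": [0.7,-0.2,-0.2],"rot": [0,0,0]},
    {"xyz": [1.0,-0.32,-0.26],"rot": [0,0,0]},
  ],
)

```text
clock: 5.75
tcp_pos: [0.5611, -0.1737, 0.1356]
tool_rot: [3.14, 0.0, 1.383]
wrist_force: [-0.5, -1.1, -0.1]
width: 0.0584
grip_force: 64.5
```

Request:
carry_out(
  rows=[
    {"xyz": [0.4,-0.13,0],"rot": [0,0,0]},
    {"xyz": [0.8,-0.25,0],"rot": [0,0,0]},
    {"xyz": [1.0,-0.33,0],"rot": [0,0,0]},
  ],
)

```text
clock: 6.05
tcp_pos: [0.5469, -0.0678, 0.135]
tool_rot: [3.141, -0.001, 1.385]
wrist_force: [0.1, -0.5, -0.2]
width: 0.0583
grip_force: 64.5
```

Request:
carry_out(
  rows=[
    {"xyz": [0.4,-0.13,0],"rot": [0,0,0]},
    {"xyz": [0.8,-0.25,0],"rot": [0,0,0]},
    {"xyz": [1.0,-0.32,0],"rot": [0,0,0]},
  ],
)

```text
clock: 6.35
tcp_pos: [0.534, 0.0363, 0.135]
tool_rot: [3.141, -0.001, 1.385]
wrist_force: [0.6, -0.1, -0.6]
width: 0.0584
grip_force: 64.5
```

Request:
carry_out(
  rows=[
    {"xyz": [0.4,-0.13,0],"rot": [0,0,0]},
    {"xyz": [0.8,-0.25,0],"rot": [0,0,0]},
    {"xyz": [1.0,-0.33,0],"rot": [0,0,0]},
  ],
)

```text
clock: 6.65
tcp_pos: [0.5203, 0.1407, 0.1349]
tool_rot: [3.141, -0.001, 1.385]
wrist_force: [0.3, 0.5, -0.5]
width: 0.0581
grip_force: 64.5
```

Request:
carry_out(
  rows=[
    {"xyz": [0.4,-0.1,0],"rot": [0,0,0]},
    {"xyz": [0.65,-0.21,0],"rot": [0,0,0]},
    {"xyz": [0.65,-0.21,0],"rot": [0,0,0]},
    {"xyz": [0.65,-0.21,0],"rot": [0,0,0]},
  ],
)

```text
clock: 7.05
tcp_pos: [0.5122, 0.2062, 0.1347]
tool_rot: [3.141, -0.0, 1.384]
wrist_force: [-0.4, -0.9, -0.2]
width: 0.0581
grip_force: 64.5
```

```bash
python3 plan.py ".5135 .205 .0165 1.382"; python3 -c "
from h import *
d=grab('scene');cv2.imwrite('pics/s2.png',cv2.resize(d['frame'][120:280,280:470,::-1],None,fx=3.7,fy=3.7,interpolation=2))"
```

```text
at [0.5122 0.2062 0.1347] [ 3.141  -0.      1.3842] w 0.0581
-> .5135 .205 .0165 1.382
[-0.01, 0.01, 1.0] rz 0.0 n 3 -> [0.513, 0.205, 0.035]
[0.0, 0.0, 0.18] rz 0.0 n 1 -> [0.513, 0.205, 0.017]
```

View pics/s2.png

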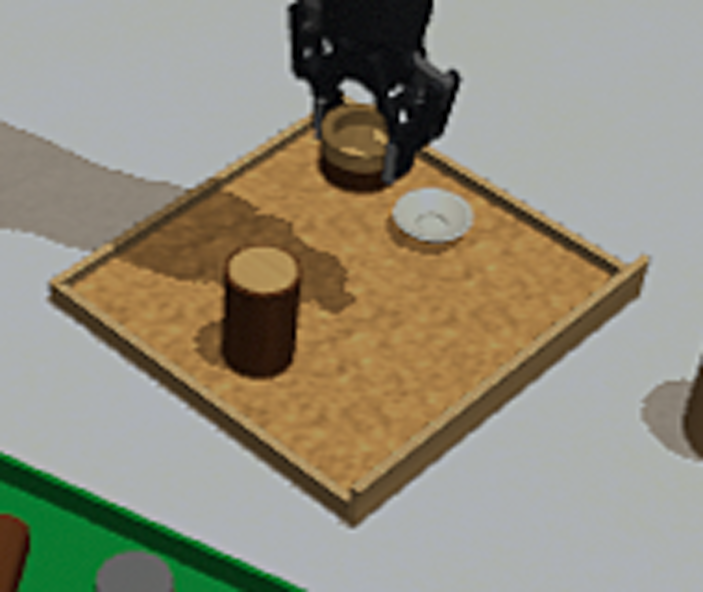

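The block is held level at crop (357,148). Next I'll lower it to TCP z of about 0.0155 and release.

Request:
carry_out(
  rows=[
    {"xyz": [0,0,0.3],"rot": [0,0,0]},
    {"xyz": [-0.01,0.01,0.7],"rot": [0,0,0]},
    {"xyz": [-0.01,0.01,0.95],"rot": [0,0,0]},
    {"xyz": [-0.01,0.01,0.95],"rot": [0,0,0]},
    {"xyz": [-0.01,0.01,0.95],"rot": [0,0,0]},
  ],
)

```text
clock: 7.6
tcp_pos: [0.5134, 0.2039, 0.04]
tool_rot: [3.142, 0.0, 1.382]
wrist_force: [-0.6, 0.4, -0.2]
width: 0.058
grip_force: 64.5
```

Request:
carry_out(
  rows=[
    {"xyz": [0,0,0.12],"rot": [0,0,0]},
    {"xyz": [0,0,0.2],"rot": [0,0,0]},
    {"xyz": [0,0,0.23],"rot": [0,0,0]},
    {"xyz": [0,0,0.23],"rot": [0,0,0]},
    {"xyz": [0,0,0.23],"rot": [0,0,0]},
  ],
)

```text
clock: 8.1
tcp_pos: [0.5132, 0.2047, 0.0166]
tool_rot: [3.141, -0.0, 1.383]
wrist_force: [1.2, 0.4, 0.0]
width: 0.0585
grip_force: 64.5
```

Request:
carry_out(
  rows=[
    {"xyz": [0,0,0.01],"rot": [0,0,0]},
    {"xyz": [0,0,0.01],"rot": [0,0,0]},
  ],
)

```text
clock: 8.3
tcp_pos: [0.5132, 0.2047, 0.0155]
tool_rot: [3.141, -0.0, 1.383]
wrist_force: [-0.4, 0.2, -0.4]
width: 0.0584
grip_force: 64.5
```

Request:
carry_out(
  rows=[
    {"xyz": [0,0,0],"rot": [0,0,0]},
    {"xyz": [0,0,0],"rot": [0,0,0]},
    {"xyz": [0,0,0],"rot": [0,0,0]},
    {"xyz": [0,0,0],"rot": [0,0,0]},
    {"xyz": [0,0,0],"rot": [0,0,0]},
  ],
  gripper=-1,
)

```text
clock: 8.8
tcp_pos: [0.5131, 0.2046, 0.0154]
tool_rot: [3.141, -0.0, 1.383]
wrist_force: [0.8, 0.6, -0.1]
width: 0.0855
grip_force: 0.0
```

Request:
carry_out(
  rows=[
    {"xyz": [0,0,-0.2],"rot": [0,0,0]},
    {"xyz": [0,0,-0.6],"rot": [0,0,0]},
    {"xyz": [0,0,-1.0],"rot": [0,0,0]},
    {"xyz": [0,0,-1.0],"rot": [0,0,0]},
  ],
)

```text
clock: 9.2
tcp_pos: [0.5164, 0.2051, 0.1215]
tool_rot: [3.133, -0.003, 1.383]
wrist_force: [1.2, 0.0, -0.3]
width: 0.0854
grip_force: 0.0
```

```bash
python3 plan.py ".574 -.162 .145 2.953" ".574 -.162 .034 2.953"
```

```text
at [0.5164 0.2051 0.1215] [ 3.1332e+00 -3.0000e-03  1.3829e+00] w 0.0854
-> .574 -.162 .145 2.953
[-1.0, 0.36, -0.07] rz -0.4 n 5 -> [0.533, 0.1, 0.129]
[-1.0, -0.26, -0.06] rz -0.4 n 5 -> [0.549, -0.002, 0.135]
[-0.86, -1.0, -0.09] rz -0.25 n 3 -> [0.569, -0.132, 0.144]
[-0.1, -0.28, -0.01] rz 0.0 n 1 -> [0.574, -0.162, 0.145]
-> .574 -.162 .034 2.953
[-0.0, -0.0, 1.0] rz 0.0 n 3 -> [0.574, -0.162, 0.045]
[-0.0, -0.0, 0.11] rz 0.0 n 1 -> [0.574, -0.162, 0.034]
```

Request:
carry_out(
  rows=[
    {"xyz": [-0.3,0.1,-0.07],"rot": [0,0,-0.1]},
    {"xyz": [-1.0,0.36,-0.1],"rot": [0,0,-0.4]},
    {"xyz": [-1.0,0.36,-0.1],"rot": [0,0,-0.4]},
    {"xyz": [-1.0,0.36,-0.1],"rot": [0,0,-0.4]},
    {"xyz": [-1.0,0.36,-0.1],"rot": [0,0,-0.4]},
  ],
)

```text
clock: 9.7
tcp_pos: [0.5298, 0.0988, 0.1251]
tool_rot: [3.142, -0.0, 1.984]
wrist_force: [0.6, 1.2, -0.2]
width: 0.0853
grip_force: 0.0
```

Request:
carry_out(
  rows=[
    {"xyz": [-1.0,-0.26,-0.06],"rot": [0,0,-0.4]},
    {"xyz": [-1.0,-0.26,-0.06],"rot": [0,0,-0.4]},
    {"xyz": [-1.0,-0.26,-0.06],"rot": [0,0,-0.4]},
    {"xyz": [-1.0,-0.26,-0.06],"rot": [0,0,-0.4]},
    {"xyz": [-1.0,-0.26,-0.06],"rot": [0,0,-0.4]},
  ],
)

```text
clock: 10.2
tcp_pos: [0.5459, -0.0023, 0.131]
tool_rot: [3.142, -0.0, 2.582]
wrist_force: [-0.3, 1.0, -0.2]
width: 0.0854
grip_force: 0.0
```

Request:
carry_out(
  rows=[
    {"xyz": [-0.86,-1.0,-0.09],"rot": [0,0,-0.25]},
    {"xyz": [-0.86,-1.0,-0.09],"rot": [0,0,-0.25]},
    {"xyz": [-0.86,-1.0,-0.09],"rot": [0,0,-0.25]},
    {"xyz": [-0.86,-1.0,-0.09],"rot": [0,0,-0.25]},
    {"xyz": [-0.86,-1.0,-0.09],"rot": [0,0,-0.25]},
  ],
)

```text
clock: 10.7
tcp_pos: [0.5658, -0.1325, 0.1399]
tool_rot: [3.141, -0.001, 2.952]
wrist_force: [-0.7, 1.3, -0.1]
width: 0.0854
grip_force: 0.0
```

```bash
python3 plan.py ".5745 -.162 .145 2.953" ".5745 -.162 .030 2.953"; python3 - <<'E'
from h import *
d=robot.grab_frame('top');im=d['frame'][:,:,::-1]
cv2.imwrite('pics/t3.png',cv2.resize(im[155:305,155:320],None,fx=4,fy=4,interpolation=2))
E
```

```text
at [ 0.5658 -0.1325  0.1399] [ 3.1410e+00 -6.0000e-04  2.9523e+00] w 0.0854
-> .5745 -.162 .145 2.953
[-0.14, -0.27, -0.05] rz -0.0 n 1 -> [0.574, -0.162, 0.145]
-> .5745 -.162 .030 2.953
[-0.0, -0.0, 1.0] rz -0.0 n 3 -> [0.574, -0.162, 0.045]
[-0.0, -0.0, 0.15] rz -0.0 n 1 -> [0.574, -0.162, 0.03]
```

View pics/t3.png

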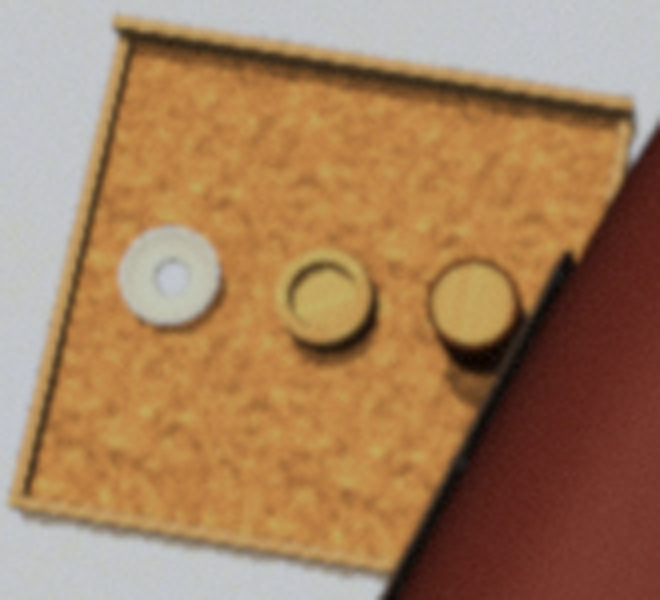

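The block stands between dish and log, rim centre at crop (326,299). Next is the jar.

Request:
carry_out(
  rows=[
    {"xyz": [-0.14,-0.27,0],"rot": [0,0,0]},
    {"xyz": [-0.14,-0.27,0],"rot": [0,0,0]},
    {"xyz": [-0.14,-0.27,0.3],"rot": [0,0,0]},
    {"xyz": [-0.14,-0.27,0.3],"rot": [0,0,0]},
  ],
)

```text
clock: 11.15
tcp_pos: [0.5727, -0.1593, 0.1067]
tool_rot: [3.14, -0.005, 2.957]
wrist_force: [-0.7, 0.5, -1.6]
width: 0.0852
grip_force: 0.0
```

```bash
python3 plan.py ".5745 -.162 .030 2.953"; python3 - <<'E'
from h import *
d=robot.grab_frame('top');print(ray(d,((326.5)/4-.5+155,299.5/4-.5+155),.046))
E
```

```text
at [ 0.5727 -0.1593  0.1067] [ 3.1395 -0.0054  2.9572] w 0.0852
-> .5745 -.162 .030 2.953
[-0.02, -0.02, 0.77] rz 0.0 n 2 -> [0.574, -0.162, 0.03]
[0.51090589 0.2026989  0.046     ]
```

Request:
carry_out(
  rows=[
    {"xyz": [-0.01,-0.02,0.25],"rot": [0,0,0]},
    {"xyz": [-0.01,-0.02,0.55],"rot": [0,0,0]},
    {"xyz": [-0.01,-0.02,0.74],"rot": [0,0,0]},
    {"xyz": [-0.01,-0.02,0.74],"rot": [0,0,0]},
    {"xyz": [-0.01,-0.02,0.74],"rot": [0,0,0]},
  ],
)

```text
clock: 11.7
tcp_pos: [0.5757, -0.1636, 0.0377]
tool_rot: [-3.142, 0.001, 2.958]
wrist_force: [-0.0, 0.5, 0.9]
width: 0.0852
grip_force: 0.0
```

Request:
carry_out(
  rows=[
    {"xyz": [0,0,0],"rot": [0,0,0]},
    {"xyz": [0,0,0],"rot": [0,0,0]},
    {"xyz": [0,0,0],"rot": [0,0,0]},
    {"xyz": [0,0,0],"rot": [0,0,0]},
    {"xyz": [0,0,0],"rot": [0,0,0]},
  ],
  gripper=1,
)

```text
clock: 12.2
tcp_pos: [0.5765, -0.1645, 0.0383]
tool_rot: [-3.141, 0.003, 2.958]
wrist_force: [-0.6, 1.4, 7.2]
width: 0.0501
grip_force: 63.0
```

Request:
carry_out(
  rows=[
    {"xyz": [0,0,0],"rot": [0,0,0]},
    {"xyz": [0,0,0],"rot": [0,0,0]},
    {"xyz": [0,0,0],"rot": [0,0,0]},
  ],
)

```text
clock: 12.5
tcp_pos: [0.5765, -0.1645, 0.0383]
tool_rot: [-3.141, 0.003, 2.958]
wrist_force: [-0.4, 1.8, 8.1]
width: 0.0504
grip_force: 63.0
```

```bash
python3 plan.py ".5745 -.16 .165 2.953" ".598 .19 .165 2.953" ".598 .19 .035 2.953"
```

```text
at [ 0.5765 -0.1645  0.0383] [-3.1410e+00  2.9000e-03  2.9578e+00] w 0.0504
-> .5745 -.16 .165 2.953
[0.02, 0.03, -1.0] rz 0.0 n 3 -> [0.575, -0.161, 0.138]
[0.01, 0.01, -0.27] rz 0.0 n 1 -> [0.574, -0.16, 0.165]
-> .598 .19 .165 2.953
[0.12, 1.0, 0.0] rz 0.0 n 3 -> [0.581, -0.06, 0.165]
[0.12, 1.0, 0.0] rz 0.0 n 3 -> [0.587, 0.041, 0.165]
[0.11, 1.0, 0.0] rz 0.0 n 3 -> [0.595, 0.141, 0.165]
[0.06, 0.48, 0.0] rz 0.0 n 2 -> [0.598, 0.19, 0.165]
-> .598 .19 .035 2.953
[-0.0, 0.0, 1.0] rz 0.0 n 3 -> [0.598, 0.19, 0.065]
[-0.0, 0.0, 0.3] rz 0.0 n 1 -> [0.598, 0.19, 0.035]
```

Request:
carry_out(
  rows=[
    {"xyz": [0,0,-0.2],"rot": [0,0,0]},
    {"xyz": [0,0,-0.5],"rot": [0,0,0]},
    {"xyz": [0,0.05,-0.85],"rot": [0,0,0]},
    {"xyz": [0.02,0.2,-1.0],"rot": [0,0,0]},
  ],
)

```text
clock: 12.9
tcp_pos: [0.5784, -0.1452, 0.1402]
tool_rot: [-3.14, 0.005, 2.956]
wrist_force: [0.7, -0.2, -1.1]
width: 0.05
grip_force: 62.6
```

Request:
carry_out(
  rows=[
    {"xyz": [0.04,0.35,-0.15],"rot": [0,0,0]},
    {"xyz": [0.08,0.7,-0.2],"rot": [0,0,0]},
    {"xyz": [0.11,1.0,-0.2],"rot": [0,0,0]},
  ],
)

```text
clock: 13.2
tcp_pos: [0.5848, -0.0415, 0.1572]
tool_rot: [3.141, 0.001, 2.958]
wrist_force: [0.9, -1.0, -1.9]
width: 0.0501
grip_force: 62.6
```

Request:
carry_out(
  rows=[
    {"xyz": [0.04,0.35,0],"rot": [0,0,0]},
    {"xyz": [0.08,0.7,0],"rot": [0,0,0]},
    {"xyz": [0.11,1.0,0],"rot": [0,0,0]},
  ],
)

```text
clock: 13.5
tcp_pos: [0.5913, 0.0593, 0.1558]
tool_rot: [3.141, -0.001, 2.959]
wrist_force: [-0.5, 0.1, -1.0]
width: 0.0502
grip_force: 62.6
```

Request:
carry_out(
  rows=[
    {"xyz": [0.04,0.35,0],"rot": [0,0,0]},
    {"xyz": [0.08,0.7,0],"rot": [0,0,0]},
    {"xyz": [0.11,1.0,0],"rot": [0,0,0]},
    {"xyz": [0.11,1.0,0],"rot": [0,0,0]},
  ],
)

```text
clock: 13.9
tcp_pos: [0.5985, 0.1613, 0.1556]
tool_rot: [3.141, -0.001, 2.962]
wrist_force: [0.9, -0.0, -1.8]
width: 0.0499
grip_force: 62.7
```

```bash
python3 plan.py ".598 .19 .160 2.953" ".598 .19 .0445 2.953"
```

```text
at [0.5985 0.1613 0.1556] [ 3.1406e+00 -1.0000e-03  2.9618e+00] w 0.0499
-> .598 .19 .160 2.953
[0.06, 0.28, -0.04] rz 0.01 n 1 -> [0.598, 0.19, 0.16]
[-0.0, 0.0, -0.0] rz -0.0 n 1 -> [0.598, 0.19, 0.16]
[-0.0, 0.0, -0.0] rz -0.0 n 1 -> [0.598, 0.19, 0.16]
[-0.0, 0.0, -0.0] rz -0.0 n 1 -> [0.598, 0.19, 0.16]
[-0.0, 0.0, -0.0] rz -0.0 n 1 -> [0.598, 0.19, 0.16]
[-0.0, 0.0, -0.0] rz -0.0 n 1 -> [0.598, 0.19, 0.16]
[-0.0, 0.0, -0.0] rz -0.0 n 1 -> [0.598, 0.19, 0.16]
[-0.0, 0.0, -0.0] rz -0.0 n 1 -> [0.598, 0.19, 0.16]
[-0.0, 0.0, -0.0] rz -0.0 n 1 -> [0.598, 0.19, 0.16]
[-0.0, 0.0, -0.0] rz -0.0 n 1 -> [0.598, 0.19, 0.16]
[-0.0, 0.0, -0.0] rz -0.0 n 1 -> [0.598, 0.19, 0.16]
[-0.0, 0.0, -0.0] rz -0.0 n 1 -> [0.598, 0.19, 0.16]
-> .598 .19 .0445 2.953
[-0.0, 0.0, 1.0] rz -0.0 n 3 -> [0.598, 0.19, 0.06]
[-0.0, 0.0, 0.15] rz -0.0 n 1 -> [0.598, 0.19, 0.045]
[-0.0, 0.0, 0.0] rz -0.0 n 1 -> [0.598, 0.19, 0.045]
[-0.0, 0.0, 0.0] rz -0.0 n 1 -> [0.598, 0.19, 0.045]
[-0.0, 0.0, 0.0] rz -0.0 n 1 -> [0.598, 0.19, 0.045]
[-0.0, 0.0, 0.0] rz -0.0 n 1 -> [0.598, 0.19, 0.045]
[-0.0, 0.0, 0.0] rz -0.0 n 1 -> [0.598, 0.19, 0.045]
[-0.0, 0.0, 0.0] rz -0.0 n 1 -> [0.598, 0.19, 0.045]
[-0.0, 0.0, 0.0] rz -0.0 n 1 -> [0.598, 0.19, 0.045]
[-0.0, 0.0, 0.0] rz -0.0 n 1 -> [0.598, 0.19, 0.045]
[-0.0, 0.0, 0.0] rz -0.0 n 1 -> [0.598, 0.19, 0.045]
[-0.0, 0.0, 0.0] rz -0.0 n 1 -> [0.598, 0.19, 0.045]
```

Request:
carry_out(
  rows=[
    {"xyz": [0.06,0.28,0],"rot": [0,0,0]},
    {"xyz": [0.06,0.28,0.3],"rot": [0,0,0]},
    {"xyz": [0.06,0.28,0.65],"rot": [0,0,0]},
    {"xyz": [0.06,0.28,0.9],"rot": [0,0,0]},
    {"xyz": [0.06,0.28,0.9],"rot": [0,0,0]},
  ],
)

```text
clock: 14.4
tcp_pos: [0.5951, 0.1855, 0.0616]
tool_rot: [-3.14, -0.007, 2.958]
wrist_force: [-0.1, -0.7, -2.3]
width: 0.0501
grip_force: 62.7
```

Request:
carry_out(
  rows=[
    {"xyz": [0,0,0.1],"rot": [0,0,0]},
    {"xyz": [0,0,0.16],"rot": [0,0,0]},
    {"xyz": [0,0,0.19],"rot": [0,0,0]},
    {"xyz": [0,0,0.19],"rot": [0,0,0]},
    {"xyz": [0,0,0.19],"rot": [0,0,0]},
  ],
)

```text
clock: 14.9
tcp_pos: [0.599, 0.1856, 0.048]
tool_rot: [3.141, 0.001, 2.958]
wrist_force: [-0.5, 0.3, -1.4]
width: 0.0504
grip_force: 62.8
```

Request:
carry_out(
  rows=[
    {"xyz": [0,0.02,0.02],"rot": [0,0,0]},
    {"xyz": [0,0.02,0.04],"rot": [0,0,0]},
    {"xyz": [0,0.02,0.04],"rot": [0,0,0]},
  ],
)

```text
clock: 15.2
tcp_pos: [0.5991, 0.1877, 0.0434]
tool_rot: [3.141, 0.0, 2.958]
wrist_force: [0.3, -0.1, -1.0]
width: 0.0501
grip_force: 62.8
```

Request:
carry_out(
  rows=[
    {"xyz": [0,0,0],"rot": [0,0,0]},
    {"xyz": [0,0,0],"rot": [0,0,0]},
    {"xyz": [0,0,0],"rot": [0,0,0]},
    {"xyz": [0,0,0],"rot": [0,0,0]},
    {"xyz": [0,0,0],"rot": [0,0,0]},
  ],
  gripper=-1,
)

```text
clock: 15.7
tcp_pos: [0.599, 0.1875, 0.0433]
tool_rot: [3.142, 0.0, 2.958]
wrist_force: [-0.3, 0.1, -0.4]
width: 0.0852
grip_force: 0.0
```

Request:
carry_out(
  rows=[
    {"xyz": [0,0,-0.2],"rot": [0,0,0]},
    {"xyz": [0,0,-0.6],"rot": [0,0,0]},
    {"xyz": [0,0,-1.0],"rot": [0,0,0]},
    {"xyz": [0,0,-1.0],"rot": [0,0,0]},
  ],
)

```text
clock: 16.1
tcp_pos: [0.6021, 0.1879, 0.1501]
tool_rot: [3.139, 0.009, 2.958]
wrist_force: [1.0, 0.4, 0.4]
width: 0.0852
grip_force: 0.0
```

```bash
python3 plan.py ".47 -.176 .12 2.053" ".47 -.176 .010 2.053"
```

```text
at [0.6021 0.1879 0.1501] [3.1389 0.009  2.9579] w 0.0852
-> .47 -.176 .12 2.053
[0.17, -1.0, 0.08] rz 0.4 n 5 -> [0.567, 0.093, 0.142]
[-0.47, -1.0, 0.09] rz 0.2 n 3 -> [0.53, -0.011, 0.133]
[-0.9, -1.0, 0.1] rz 0.0 n 3 -> [0.484, -0.138, 0.123]
[-0.28, -0.3, 0.03] rz 0.0 n 2 -> [0.47, -0.176, 0.12]
-> .47 -.176 .010 2.053
[0.0, 0.0, 1.0] rz 0.0 n 3 -> [0.47, -0.176, 0.02]
[0.0, 0.0, 0.1] rz 0.0 n 1 -> [0.47, -0.176, 0.01]
```

Request:
carry_out(
  rows=[
    {"xyz": [0.05,-0.3,0],"rot": [0,0,0.1]},
    {"xyz": [0.17,-1.0,0],"rot": [0,0,0.4]},
    {"xyz": [0.17,-1.0,0],"rot": [0,0,0.4]},
    {"xyz": [0.17,-1.0,0],"rot": [0,0,0.4]},
    {"xyz": [0.17,-1.0,0],"rot": [0,0,0.4]},
  ],
)

```text
clock: 16.6
tcp_pos: [0.5639, 0.0917, 0.1432]
tool_rot: [3.141, 0.0, 2.354]
wrist_force: [0.4, -0.2, 0.7]
width: 0.0855
grip_force: 0.0
```

Request:
carry_out(
  rows=[
    {"xyz": [-0.47,-1.0,0.1],"rot": [0,0,0.2]},
    {"xyz": [-0.47,-1.0,0.1],"rot": [0,0,0.2]},
    {"xyz": [-0.47,-1.0,0.1],"rot": [0,0,0.2]},
  ],
)

```text
clock: 16.9
tcp_pos: [0.5255, -0.0143, 0.1326]
tool_rot: [-3.14, 0.0, 2.056]
wrist_force: [0.4, 0.5, 0.2]
width: 0.0855
grip_force: 0.0
```

Request:
carry_out(
  rows=[
    {"xyz": [-0.9,-1.0,0.1],"rot": [0,0,0]},
    {"xyz": [-0.9,-1.0,0.1],"rot": [0,0,0]},
    {"xyz": [-0.9,-1.0,0.1],"rot": [0,0,0]},
    {"xyz": [-0.9,-1.0,0.1],"rot": [0,0,0]},
  ],
  gripper=-0.5,
)

```text
clock: 17.3
tcp_pos: [0.4796, -0.1408, 0.1229]
tool_rot: [-3.141, 0.0, 2.059]
wrist_force: [-0.2, 0.3, 0.7]
width: 0.0642
grip_force: 0.0
```

```bash
python3 plan.py ".47 -.176 .10 2.053" ".47 -.176 .010 2.053"
```

```text
at [ 0.4796 -0.1408  0.1229] [-3.1411e+00  3.0000e-04  2.0595e+00] w 0.0642
-> .47 -.176 .10 2.053
[-0.27, -0.25, 0.23] rz 0.0 n 2 -> [0.47, -0.176, 0.1]
[0.0, 0.0, -0.0] rz 0.0 n 1 -> [0.47, -0.176, 0.1]
[0.0, 0.0, -0.0] rz 0.0 n 1 -> [0.47, -0.176, 0.1]
[0.0, 0.0, -0.0] rz 0.0 n 1 -> [0.47, -0.176, 0.1]
[0.0, 0.0, -0.0] rz 0.0 n 1 -> [0.47, -0.176, 0.1]
[0.0, 0.0, -0.0] rz 0.0 n 1 -> [0.47, -0.176, 0.1]
[0.0, 0.0, -0.0] rz 0.0 n 1 -> [0.47, -0.176, 0.1]
[0.0, 0.0, -0.0] rz 0.0 n 1 -> [0.47, -0.176, 0.1]
[0.0, 0.0, -0.0] rz 0.0 n 1 -> [0.47, -0.176, 0.1]
[0.0, 0.0, -0.0] rz 0.0 n 1 -> [0.47, -0.176, 0.1]
[0.0, 0.0, -0.0] rz 0.0 n 1 -> [0.47, -0.176, 0.1]
[0.0, 0.0, -0.0] rz 0.0 n 1 -> [0.47, -0.176, 0.1]
-> .47 -.176 .010 2.053
[0.0, 0.0, 0.9] rz 0.0 n 3 -> [0.47, -0.176, 0.01]
[0.0, 0.0, -0.0] rz 0.0 n 1 -> [0.47, -0.176, 0.01]
[0.0, 0.0, -0.0] rz 0.0 n 1 -> [0.47, -0.176, 0.01]
[0.0, 0.0, -0.0] rz 0.0 n 1 -> [0.47, -0.176, 0.01]
[0.0, 0.0, -0.0] rz 0.0 n 1 -> [0.47, -0.176, 0.01]
[0.0, 0.0, -0.0] rz 0.0 n 1 -> [0.47, -0.176, 0.01]
[0.0, 0.0, -0.0] rz 0.0 n 1 -> [0.47, -0.176, 0.01]
[0.0, 0.0, -0.0] rz 0.0 n 1 -> [0.47, -0.176, 0.01]
[0.0, 0.0, -0.0] rz 0.0 n 1 -> [0.47, -0.176, 0.01]
[0.0, 0.0, -0.0] rz 0.0 n 1 -> [0.47, -0.176, 0.01]
[0.0, 0.0, -0.0] rz 0.0 n 1 -> [0.47, -0.176, 0.01]
[0.0, 0.0, -0.0] rz 0.0 n 1 -> [0.47, -0.176, 0.01]
```

Request:
carry_out(
  rows=[
    {"xyz": [-0.27,-0.25,0.1],"rot": [0,0,0]},
    {"xyz": [-0.27,-0.25,0.4],"rot": [0,0,0]},
    {"xyz": [-0.27,-0.25,0.5],"rot": [0,0,0]},
    {"xyz": [-0.27,-0.25,0.5],"rot": [0,0,0]},
    {"xyz": [-0.27,-0.25,0.5],"rot": [0,0,0]},
  ],
)

```text
clock: 17.8
tcp_pos: [0.4715, -0.1727, 0.074]
tool_rot: [3.141, -0.0, 2.06]
wrist_force: [0.0, 0.6, 0.4]
width: 0.0642
grip_force: 0.0
```

```bash
sed -i 's/        p=p+R@sh/        if abs(sh).max()<.005 and abs(r)<.005: break\n        p=p+R@sh/' plan.py; python3 plan.py ".47 -.176 .010 2.053"; python3 -c "
from h import *
d=grab('scene');cv2.imwrite('pics/s4.png',cv2.resize(d['frame'][230:330,220:360,::-1],None,fx=5,fy=5,interpolation=2))"
```

```text
at [ 0.4715 -0.1727  0.074 ] [ 3.1413 -0.      2.0605] w 0.0642
-> .47 -.176 .010 2.053
[-0.02, -0.03, 0.64] rz 0.0 n 2 -> [0.47, -0.176, 0.01]
```

View pics/s4.png

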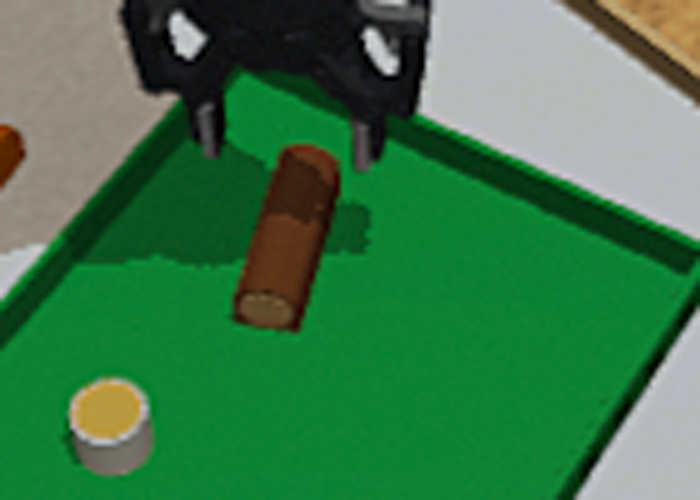

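The fingers straddle the hide, which is centred at crop (287,238). Descending.

Request:
carry_out(
  rows=[
    {"xyz": [-0.02,-0.03,0.25],"rot": [0,0,0]},
    {"xyz": [-0.02,-0.03,0.5],"rot": [0,0,0]},
    {"xyz": [-0.02,-0.03,0.64],"rot": [0,0,0]},
    {"xyz": [-0.02,-0.03,0.64],"rot": [0,0,0]},
    {"xyz": [-0.02,-0.03,0.64],"rot": [0,0,0]},
  ],
)

```text
clock: 18.35
tcp_pos: [0.4698, -0.1768, 0.0103]
tool_rot: [3.141, 0.001, 2.058]
wrist_force: [0.1, 0.1, 0.0]
width: 0.0642
grip_force: 0.0
```

Request:
carry_out(
  rows=[
    {"xyz": [0,0,0],"rot": [0,0,0]},
    {"xyz": [0,0,0],"rot": [0,0,0]},
    {"xyz": [0,0,0],"rot": [0,0,0]},
    {"xyz": [0,0,0],"rot": [0,0,0]},
    {"xyz": [0,0,0],"rot": [0,0,0]},
  ],
  gripper=1,
)

```text
clock: 18.85
tcp_pos: [0.4702, -0.1774, 0.0109]
tool_rot: [3.14, 0.002, 2.058]
wrist_force: [-0.7, 0.8, 6.1]
width: 0.0307
grip_force: 59.0
```

Request:
carry_out(
  rows=[
    {"xyz": [0,0,0],"rot": [0,0,0]},
    {"xyz": [0,0,0],"rot": [0,0,0]},
    {"xyz": [0,0,0],"rot": [0,0,0]},
  ],
)

```text
clock: 19.15
tcp_pos: [0.4702, -0.1774, 0.0108]
tool_rot: [3.14, 0.002, 2.058]
wrist_force: [-1.1, -0.2, 6.3]
width: 0.0308
grip_force: 59.0
```

```bash
python3 plan.py ".46 -.16 .12 2.06" ".453 .319 .13 1.382" ".453 .319 .030 1.382"
```

```text
at [ 0.4702 -0.1774  0.0108] [3.1403e+00 2.1000e-03 2.0578e+00] w 0.0308
-> .46 -.16 .12 2.06
[0.18, -0.01, -1.0] rz -0.0 n 3 -> [0.461, -0.162, 0.111]
[0.02, 0.0, -0.09] rz -0.0 n 1 -> [0.46, -0.16, 0.12]
-> .453 .319 .13 1.382
[1.0, 0.51, -0.02] rz 0.4 n 5 -> [0.458, -0.048, 0.122]
[1.0, -0.13, -0.02] rz 0.05 n 3 -> [0.457, 0.053, 0.124]
[1.0, -0.2, -0.02] rz 0.0 n 3 -> [0.456, 0.155, 0.126]
[1.0, -0.21, -0.03] rz 0.0 n 3 -> [0.454, 0.257, 0.129]
[0.61, -0.12, -0.01] rz 0.0 n 2 -> [0.453, 0.319, 0.13]
-> .453 .319 .030 1.382
[-0.0, -0.0, 1.0] rz 0.0 n 3 -> [0.453, 0.319, 0.03]
```

Request:
carry_out(
  rows=[
    {"xyz": [0,0,-0.2],"rot": [0,0,0]},
    {"xyz": [0,0,-0.6],"rot": [0,0,0]},
    {"xyz": [0.05,0,-1.0],"rot": [0,0,0]},
    {"xyz": [0.18,0,-1.0],"rot": [0,0,0]},
  ],
)

```text
clock: 19.55
tcp_pos: [0.4638, -0.1631, 0.1157]
tool_rot: [3.137, 0.008, 2.057]
wrist_force: [1.7, -0.5, -1.2]
width: 0.0309
grip_force: 58.5
```

Request:
carry_out(
  rows=[
    {"xyz": [0.3,0.15,-0.1],"rot": [0,0,0.1]},
    {"xyz": [0.6,0.3,-0.2],"rot": [0,0,0.2]},
    {"xyz": [1.0,0.51,-0.25],"rot": [0,0,0.4]},
    {"xyz": [1.0,0.51,-0.25],"rot": [0,0,0.4]},
    {"xyz": [1.0,0.51,-0.25],"rot": [0,0,0.4]},
  ],
)

```text
clock: 20.05
tcp_pos: [0.4594, -0.0476, 0.1351]
tool_rot: [3.14, 0.0, 1.457]
wrist_force: [-0.6, 0.3, -0.1]
width: 0.0308
grip_force: 58.4
```

Request:
carry_out(
  rows=[
    {"xyz": [0.4,-0.05,0],"rot": [0,0,0.05]},
    {"xyz": [0.8,-0.1,0],"rot": [0,0,0.05]},
    {"xyz": [1.0,-0.13,0],"rot": [0,0,0.05]},
    {"xyz": [1.0,-0.13,0],"rot": [0,0,0.05]},
  ],
)

```text
clock: 20.45
tcp_pos: [0.4574, 0.0536, 0.1344]
tool_rot: [3.142, -0.0, 1.389]
wrist_force: [-1.0, -0.3, -0.8]
width: 0.0304
grip_force: 58.5
```

```bash
python3 plan.py ".453 .319 .14 1.382"
```

```text
at [0.4574 0.0536 0.1344] [ 3.1416e+00 -4.0000e-04  1.3888e+00] w 0.0304
-> .453 .319 .14 1.382
[1.0, -0.2, -0.02] rz 0.0 n 3 -> [0.456, 0.156, 0.136]
[1.0, -0.2, -0.02] rz 0.0 n 3 -> [0.454, 0.257, 0.138]
[0.6, -0.12, -0.02] rz 0.0 n 2 -> [0.453, 0.319, 0.14]
```

Request:
carry_out(
  rows=[
    {"xyz": [0.4,-0.08,0],"rot": [0,0,0]},
    {"xyz": [0.8,-0.16,0],"rot": [0,0,0]},
    {"xyz": [1.0,-0.2,0],"rot": [0,0,0]},
  ],
)

```text
clock: 20.75
tcp_pos: [0.4568, 0.1551, 0.1344]
tool_rot: [3.141, -0.0, 1.386]
wrist_force: [-0.1, -1.0, -0.7]
width: 0.0304
grip_force: 58.6
```

Request:
carry_out(
  rows=[
    {"xyz": [0.4,-0.08,0],"rot": [0,0,0]},
    {"xyz": [0.8,-0.16,0],"rot": [0,0,0]},
    {"xyz": [1.0,-0.2,0],"rot": [0,0,0]},
  ],
)

```text
clock: 21.05
tcp_pos: [0.456, 0.2574, 0.1343]
tool_rot: [3.141, -0.0, 1.386]
wrist_force: [0.3, 0.0, -0.7]
width: 0.0303
grip_force: 58.6
```

Request:
carry_out(
  rows=[
    {"xyz": [0.4,-0.08,0],"rot": [0,0,0]},
    {"xyz": [0.6,-0.12,0],"rot": [0,0,0]},
    {"xyz": [0.6,-0.12,0],"rot": [0,0,0]},
    {"xyz": [0.6,-0.12,0.3],"rot": [0,0,0]},
    {"xyz": [0.6,-0.12,0.5],"rot": [0,0,0]},
  ],
)

```text
clock: 21.55
tcp_pos: [0.4558, 0.3159, 0.0832]
tool_rot: [3.141, 0.0, 1.384]
wrist_force: [-1.1, -0.4, -0.9]
width: 0.0305
grip_force: 58.6
```

```bash
python3 plan.py ".453 .319 .0165 1.382";python3 -c "
from h import *
d=grab('scene');cv2.imwrite('pics/s5.png',cv2.resize(d['frame'][120:280,280:470,::-1],None,fx=3.7,fy=3.7,interpolation=2))"
```

```text
at [0.4558 0.3159 0.0832] [3.1414e+00 5.0000e-04 1.3842e+00] w 0.0305
-> .453 .319 .0165 1.382
[0.03, -0.03, 0.67] rz 0.0 n 2 -> [0.453, 0.319, 0.016]
```

View pics/s5.png

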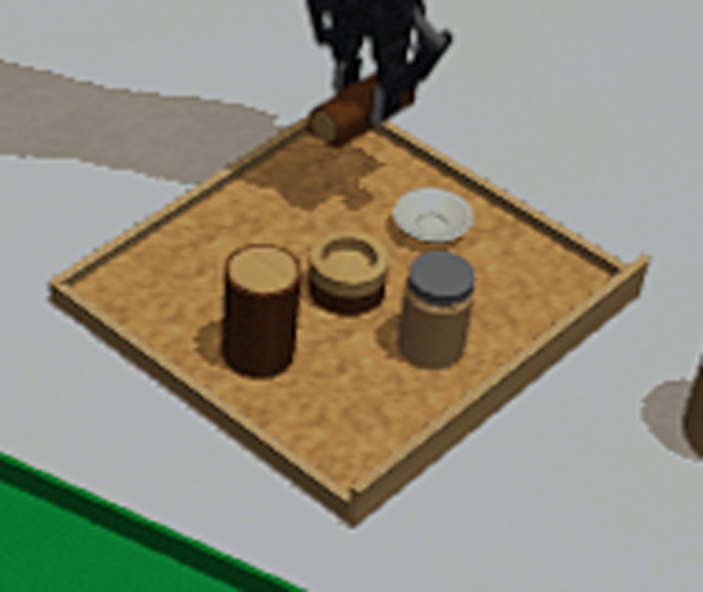

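Block, jar, log and dish are all standing, and the hide is held level. Lowering it.

Request:
carry_out(
  rows=[
    {"xyz": [0,-0.04,0.2],"rot": [0,0,0]},
    {"xyz": [0,-0.04,0.45],"rot": [0,0,0]},
    {"xyz": [0,-0.04,0.6],"rot": [0,0,0]},
    {"xyz": [0,-0.04,0.64],"rot": [0,0,0]},
    {"xyz": [0,-0.04,0.64],"rot": [0,0,0]},
  ],
)

```text
clock: 22.1
tcp_pos: [0.4512, 0.3175, 0.0204]
tool_rot: [-3.141, 0.0, 1.383]
wrist_force: [0.3, -0.0, 0.7]
width: 0.0304
grip_force: 58.6
```

Request:
carry_out(
  rows=[
    {"xyz": [0,0,0.02],"rot": [0,0,0]},
    {"xyz": [0,0,0.02],"rot": [0,0,0]},
  ],
)

```text
clock: 22.3
tcp_pos: [0.4517, 0.3183, 0.0193]
tool_rot: [3.14, -0.001, 1.383]
wrist_force: [-0.3, -1.0, -1.0]
width: 0.0304
grip_force: 58.6
```

Request:
carry_out(
  rows=[
    {"xyz": [0,0,0.02],"rot": [0,0,0]},
    {"xyz": [0,0,0.03],"rot": [0,0,0]},
    {"xyz": [0,0,0.03],"rot": [0,0,0]},
  ],
)

```text
clock: 22.6
tcp_pos: [0.4513, 0.3183, 0.0159]
tool_rot: [3.141, -0.0, 1.383]
wrist_force: [-1.0, -0.2, 3.2]
width: 0.0307
grip_force: 59.0
```

Request:
carry_out(
  rows=[
    {"xyz": [0,0,0],"rot": [0,0,0]},
    {"xyz": [0,0,0],"rot": [0,0,0]},
    {"xyz": [0,0,0],"rot": [0,0,0]},
    {"xyz": [0,0,0],"rot": [0,0,0]},
  ],
  gripper=-0.15,
)

```text
clock: 23.0
tcp_pos: [0.4509, 0.3181, 0.0152]
tool_rot: [-3.141, -0.0, 1.383]
wrist_force: [-0.4, -0.2, -0.2]
width: 0.0491
grip_force: 0.0
```

Request:
carry_out(
  rows=[
    {"xyz": [0,0,-0.2],"rot": [0,0,0]},
    {"xyz": [0,0,-0.5],"rot": [0,0,0]},
    {"xyz": [0,0,-0.8],"rot": [0,0,0]},
    {"xyz": [0,0,-1.0],"rot": [0,0,0]},
    {"xyz": [0,0,-1.0],"rot": [0,0,0]},
  ],
)

```text
clock: 23.5
tcp_pos: [0.4528, 0.3189, 0.1187]
tool_rot: [3.137, -0.003, 1.383]
wrist_force: [0.3, -0.3, 0.6]
width: 0.0491
grip_force: 0.0
```

```bash
python3 plan.py ".473 -.311 .12 2.953" ".473 -.311 .022 2.953"
```

```text
at [0.4528 0.3189 0.1187] [ 3.1372e+00 -2.9000e-03  1.3828e+00] w 0.0491
-> .473 -.311 .12 2.953
[-1.0, 0.22, -0.0] rz -0.4 n 5 -> [0.456, 0.217, 0.119]
[-1.0, -0.4, -0.0] rz -0.4 n 5 -> [0.459, 0.109, 0.119]
[-0.67, -1.0, -0.0] rz -0.25 n 3 -> [0.463, -0.011, 0.119]
[-0.22, -1.0, -0.0] rz 0.0 n 3 -> [0.466, -0.114, 0.119]
[-0.22, -1.0, -0.01] rz 0.0 n 3 -> [0.47, -0.216, 0.12]
[-0.21, -0.93, -0.0] rz 0.0 n 3 -> [0.473, -0.311, 0.12]
-> .473 -.311 .022 2.953
[0.0, 0.0, 0.98] rz 0.0 n 3 -> [0.473, -0.311, 0.022]
```

Step 2 is in place. Before fetching the cup I'll squeeze the block lightly along the tray's y axis, above dish height. That pins its centre to a known TCP position, because the cup fits with only about 3 mm of clearance.

```bash
python3 plan.py ".5131 .2046 .12 2.953" ".5131 .2046 .03 2.953"
```

```text
at [0.4528 0.3189 0.1187] [ 3.1372e+00 -2.9000e-03  1.3828e+00] w 0.0491
-> .5131 .2046 .12 2.953
[-1.0, 0.8, -0.01] rz -0.4 n 5 -> [0.513, 0.206, 0.12]
[-0.01, -0.0, -0.0] rz -0.4 n 5 -> [0.513, 0.205, 0.12]
[-0.0, -0.0, -0.0] rz -0.25 n 3 -> [0.513, 0.205, 0.12]
-> .5131 .2046 .03 2.953
[0.0, -0.0, 0.9] rz 0.0 n 3 -> [0.513, 0.205, 0.03]
```

Request:
carry_out(
  rows=[
    {"xyz": [-0.2,0.1,-0.1],"rot": [0,0,-0.1]},
    {"xyz": [-0.6,0.5,-0.1],"rot": [0,0,-0.2]},
    {"xyz": [-1.0,0.8,-0.1],"rot": [0,0,-0.4]},
    {"xyz": [-1.0,0.8,-0.1],"rot": [0,0,-0.4]},
    {"xyz": [-1.0,0.8,-0.1],"rot": [0,0,-0.4]},
  ],
  gripper=-0.8,
)

```text
clock: 24.0
tcp_pos: [0.5114, 0.2029, 0.1242]
tool_rot: [-3.14, -0.0, 1.984]
wrist_force: [0.2, 1.0, 0.1]
width: 0.0769
grip_force: 0.0
```

Request:
carry_out(
  rows=[
    {"xyz": [0,0,0],"rot": [0,0,-0.4]},
    {"xyz": [0,0,0],"rot": [0,0,-0.4]},
    {"xyz": [0,0,0],"rot": [0,0,-0.4]},
    {"xyz": [0,0,0],"rot": [0,0,-0.4]},
    {"xyz": [0,0,0],"rot": [0,0,-0.4]},
  ],
)

```text
clock: 24.5
tcp_pos: [0.5101, 0.2058, 0.1246]
tool_rot: [-3.141, -0.001, 2.584]
wrist_force: [-0.1, 0.4, -0.7]
width: 0.0766
grip_force: 0.0
```

Request:
carry_out(
  rows=[
    {"xyz": [0,0,0],"rot": [0,0,-0.25]},
    {"xyz": [0,0,0],"rot": [0,0,-0.25]},
    {"xyz": [0,0,0],"rot": [0,0,-0.25]},
    {"xyz": [0,0,0],"rot": [0,0,-0.25]},
    {"xyz": [0,0,0],"rot": [0,0,-0.25]},
  ],
)

```text
clock: 25.0
tcp_pos: [0.5106, 0.2054, 0.125]
tool_rot: [3.142, -0.0, 2.952]
wrist_force: [0.4, -0.1, -0.6]
width: 0.077
grip_force: 0.0
```

```bash
python3 plan.py ".5131 .2046 .03 2.953"
```

```text
at [0.5106 0.2054 0.125 ] [ 3.1415e+00 -4.0000e-04  2.9523e+00] w 0.077
-> .5131 .2046 .03 2.953
[-0.03, -0.0, 0.95] rz -0.0 n 3 -> [0.514, 0.205, 0.03]
```

Request:
carry_out(
  rows=[
    {"xyz": [-0.03,0,0.2],"rot": [0,0,0]},
    {"xyz": [-0.03,0,0.5],"rot": [0,0,0]},
    {"xyz": [-0.03,0,0.8],"rot": [0,0,0]},
    {"xyz": [-0.03,0,0.95],"rot": [0,0,0]},
    {"xyz": [-0.03,0,0.95],"rot": [0,0,0]},
  ],
)

```text
clock: 25.5
tcp_pos: [0.512, 0.2043, 0.0281]
tool_rot: [-3.14, -0.004, 2.955]
wrist_force: [-0.8, -0.3, -1.0]
width: 0.0764
grip_force: 0.0
```

Request:
carry_out(
  rows=[
    {"xyz": [0,0,0],"rot": [0,0,0]},
    {"xyz": [0,0,0],"rot": [0,0,0]},
    {"xyz": [0,0,0],"rot": [0,0,0]},
    {"xyz": [0,0,0],"rot": [0,0,0]},
    {"xyz": [0,0,0],"rot": [0,0,0]},
  ],
  gripper=1,
)

```text
clock: 26.0
tcp_pos: [0.5154, 0.2047, 0.0326]
tool_rot: [3.14, 0.003, 2.957]
wrist_force: [-1.4, 0.1, 6.9]
width: 0.0575
grip_force: 64.6
```

Request:
carry_out(
  rows=[
    {"xyz": [0,0,0],"rot": [0,0,0]},
    {"xyz": [0,0,0],"rot": [0,0,0]},
    {"xyz": [0,0,0],"rot": [0,0,0]},
    {"xyz": [0,0,0],"rot": [0,0,0]},
  ],
  gripper=-0.8,
)

```text
clock: 26.4
tcp_pos: [0.5138, 0.2044, 0.0303]
tool_rot: [3.142, -0.0, 2.958]
wrist_force: [0.0, -1.1, -0.3]
width: 0.0769
grip_force: 0.0
```

Request:
carry_out(
  rows=[
    {"xyz": [0,0,-0.2],"rot": [0,0,0]},
    {"xyz": [0,0,-0.6],"rot": [0,0,0]},
    {"xyz": [0,0,-1.0],"rot": [0,0,0]},
    {"xyz": [0,0,-1.0],"rot": [0,0,0]},
  ],
)

```text
clock: 26.8
tcp_pos: [0.517, 0.2049, 0.1364]
tool_rot: [3.139, 0.008, 2.958]
wrist_force: [1.7, 0.4, 0.4]
width: 0.0772
grip_force: 0.0
```

```bash
python3 plan.py ".472 -.31 .13 2.953" ".472 -.31 .02 2.953"
```

```text
at [0.517  0.2049 0.1364] [3.1387 0.0081 2.9578] w 0.0772
-> .472 -.31 .13 2.953
[-0.1, -1.0, 0.01] rz 0.0 n 3 -> [0.509, 0.105, 0.135]
[-0.1, -1.0, 0.01] rz 0.0 n 3 -> [0.5, 0.005, 0.134]
[-0.1, -1.0, 0.01] rz 0.0 n 3 -> [0.492, -0.096, 0.133]
[-0.09, -1.0, 0.02] rz 0.0 n 3 -> [0.482, -0.196, 0.131]
[-0.1, -1.0, 0.01] rz 0.0 n 3 -> [0.474, -0.296, 0.13]
[-0.01, -0.14, 0.0] rz 0.0 n 1 -> [0.472, -0.31, 0.13]
-> .472 -.31 .02 2.953
[0.0, -0.0, 1.0] rz 0.0 n 3 -> [0.472, -0.31, 0.03]
[0.0, -0.0, 0.1] rz 0.0 n 1 -> [0.472, -0.31, 0.02]
```

Request:
carry_out(
  rows=[
    {"xyz": [-0.1,-1.0,0],"rot": [0,0,0]},
    {"xyz": [-0.1,-1.0,0],"rot": [0,0,0]},
    {"xyz": [-0.1,-1.0,0],"rot": [0,0,0]},
  ],
)

```text
clock: 27.1
tcp_pos: [0.5053, 0.0999, 0.13]
tool_rot: [-3.14, 0.0, 2.953]
wrist_force: [-0.3, 0.8, 0.3]
width: 0.0765
grip_force: 0.0
```

Request:
carry_out(
  rows=[
    {"xyz": [-0.1,-1.0,0],"rot": [0,0,0]},
    {"xyz": [-0.1,-1.0,0],"rot": [0,0,0]},
    {"xyz": [-0.1,-1.0,0],"rot": [0,0,0]},
  ],
)

```text
clock: 27.4
tcp_pos: [0.4968, -0.0004, 0.13]
tool_rot: [-3.14, 0.0, 2.952]
wrist_force: [-0.4, 0.3, 0.6]
width: 0.0771
grip_force: 0.0
```

Request:
carry_out(
  rows=[
    {"xyz": [-0.1,-1.0,0],"rot": [0,0,0]},
    {"xyz": [-0.1,-1.0,0],"rot": [0,0,0]},
    {"xyz": [-0.1,-1.0,0],"rot": [0,0,0]},
  ],
)

```text
clock: 27.7
tcp_pos: [0.4883, -0.1003, 0.13]
tool_rot: [-3.14, 0.0, 2.953]
wrist_force: [-0.5, 1.1, 0.7]
width: 0.0769
grip_force: 0.0
```

Request:
carry_out(
  rows=[
    {"xyz": [-0.1,-1.0,0],"rot": [0,0,0]},
    {"xyz": [-0.1,-1.0,0],"rot": [0,0,0]},
    {"xyz": [-0.1,-1.0,0],"rot": [0,0,0]},
  ],
)

```text
clock: 28.0
tcp_pos: [0.4798, -0.2002, 0.1299]
tool_rot: [-3.14, 0.0, 2.953]
wrist_force: [-0.2, 1.1, -0.4]
width: 0.0768
grip_force: 0.0
```

Request:
carry_out(
  rows=[
    {"xyz": [-0.1,-1.0,0.2],"rot": [0,0,0]},
    {"xyz": [-0.1,-1.0,0.4],"rot": [0,0,0]},
    {"xyz": [-0.1,-1.0,0.5],"rot": [0,0,0]},
    {"xyz": [-0.1,-1.0,0.5],"rot": [0,0,0]},
    {"xyz": [-0.1,-1.0,0.5],"rot": [0,0,0]},
  ],
)

```text
clock: 28.5
tcp_pos: [0.4719, -0.2946, 0.0802]
tool_rot: [3.14, -0.001, 2.959]
wrist_force: [0.6, -0.1, 0.7]
width: 0.077
grip_force: 0.0
```

```bash
python3 plan.py ".472 -.31 .02 2.953"; python3 - <<'E'
from h import *
d=robot.grab_frame('top');s=robot.grab_frame('scene')
a=cv2.resize(d['frame'][195:265,180:290,::-1],(780,496),interpolation=2)
cv2.imwrite('pics/t6.png',a)
b=cv2.resize(s['frame'][160:235,330:420,::-1],(720,600),interpolation=2);cv2.imwrite('pics/s6.png',b)
E
```

```text
at [ 0.4719 -0.2946  0.0802] [ 3.1403e+00 -9.0000e-04  2.9586e+00] w 0.077
-> .472 -.31 .02 2.953
[-0.03, -0.15, 0.6] rz 0.0 n 2 -> [0.472, -0.31, 0.02]
```

View pics/t6.png

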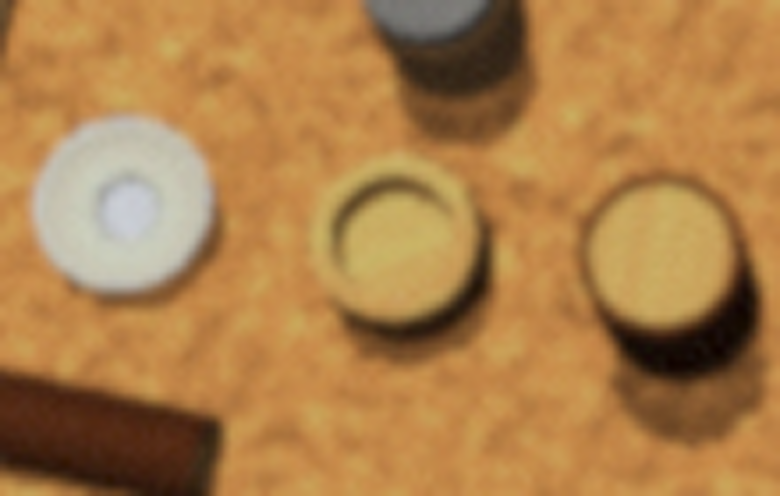

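Request:
carry_out(
  rows=[
    {"xyz": [0,-0.14,0.1],"rot": [0,0,0]},
    {"xyz": [0,-0.14,0.35],"rot": [0,0,0]},
    {"xyz": [0,-0.14,0.55],"rot": [0,0,0]},
    {"xyz": [0,-0.14,0.6],"rot": [0,0,0]},
    {"xyz": [0,-0.14,0.6],"rot": [0,0,0]},
  ],
)

```text
clock: 29.1
tcp_pos: [0.4688, -0.3097, 0.0198]
tool_rot: [3.141, -0.001, 2.958]
wrist_force: [-0.2, -0.3, 0.3]
width: 0.0768
grip_force: 0.0
```

Request:
carry_out(
  rows=[
    {"xyz": [0,0,0],"rot": [0,0,0]},
    {"xyz": [0,0,0],"rot": [0,0,0]},
    {"xyz": [0,0,0],"rot": [0,0,0]},
  ],
)

```text
clock: 29.4
tcp_pos: [0.4696, -0.3106, 0.0213]
tool_rot: [-3.141, 0.001, 2.958]
wrist_force: [0.2, 0.5, -0.2]
width: 0.0767
grip_force: 0.0
```

View pics/s6.png

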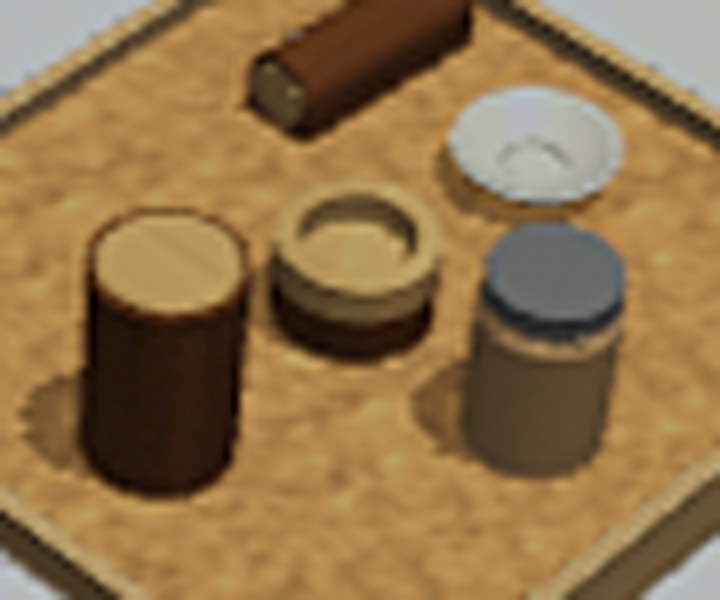

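The hide, block and jar all stand well. Next I'll centre the cup with two squeezes at right angles.

Request:
carry_out(
  rows=[
    {"xyz": [0,0,0],"rot": [0,0,0]},
    {"xyz": [0,0,0],"rot": [0,0,0]},
    {"xyz": [0,0,0],"rot": [0,0,0]},
    {"xyz": [0,0,0],"rot": [0,0,0]},
    {"xyz": [0,0,0],"rot": [0,0,0]},
  ],
  gripper=1,
)

```text
clock: 29.9
tcp_pos: [0.4694, -0.3103, 0.0208]
tool_rot: [-3.141, 0.001, 2.958]
wrist_force: [-0.7, 0.2, 5.3]
width: 0.0329
grip_force: 59.6
```

Request:
carry_out(
  rows=[
    {"xyz": [0,0,0],"rot": [0,0,0]},
    {"xyz": [0,0,0],"rot": [0,0,0]},
    {"xyz": [0,0,0],"rot": [0,0,0]},
    {"xyz": [0,0,0],"rot": [0,0,0]},
    {"xyz": [0,0,0],"rot": [0,0,0]},
  ],
  gripper=-0.6,
)

```text
clock: 30.4
tcp_pos: [0.469, -0.31, 0.0201]
tool_rot: [3.141, -0.0, 2.958]
wrist_force: [0.4, 0.0, 0.2]
width: 0.0683
grip_force: 0.0
```

Request:
carry_out(
  rows=[
    {"xyz": [0,0,0],"rot": [0,0,0.4]},
    {"xyz": [0,0,0],"rot": [0,0,0.4]},
    {"xyz": [0,0,0],"rot": [0,0,0.4]},
    {"xyz": [0,0,0],"rot": [0,0,0.4]},
    {"xyz": [0,0,0],"rot": [0,0,0.4]},
  ],
)

```text
clock: 30.9
tcp_pos: [0.4691, -0.31, 0.0202]
tool_rot: [3.141, -0.0, 2.356]
wrist_force: [-0.1, 0.4, -0.1]
width: 0.0683
grip_force: 0.0
```

Request:
carry_out(
  rows=[
    {"xyz": [0,0,0],"rot": [0,0,0.4]},
    {"xyz": [0,0,0],"rot": [0,0,0.4]},
    {"xyz": [0,0,0],"rot": [0,0,0.4]},
    {"xyz": [0,0,0],"rot": [0,0,0.4]},
    {"xyz": [0,0,0],"rot": [0,0,0.4]},
  ],
)

```text
clock: 31.4
tcp_pos: [0.4691, -0.31, 0.0202]
tool_rot: [3.142, -0.0, 1.76]
wrist_force: [0.1, -0.9, 0.0]
width: 0.0685
grip_force: 0.0
```

Request:
carry_out(
  rows=[
    {"xyz": [0,0,0],"rot": [0,0,0.25]},
    {"xyz": [0,0,0],"rot": [0,0,0.25]},
    {"xyz": [0,0,0],"rot": [0,0,0.25]},
    {"xyz": [0,0,0],"rot": [0,0,0.25]},
    {"xyz": [0,0,0],"rot": [0,0,0.25]},
  ],
)

```text
clock: 31.9
tcp_pos: [0.4691, -0.31, 0.0203]
tool_rot: [-3.142, -0.0, 1.389]
wrist_force: [0.2, -0.5, -0.3]
width: 0.0683
grip_force: 0.0
```

Request:
carry_out(
  rows=[
    {"xyz": [0,0,0],"rot": [0,0,0]},
    {"xyz": [0,0,0],"rot": [0,0,0]},
    {"xyz": [0,0,0],"rot": [0,0,0]},
    {"xyz": [0,0,0],"rot": [0,0,0]},
    {"xyz": [0,0,0],"rot": [0,0,0]},
  ],
  gripper=1,
)

```text
clock: 32.4
tcp_pos: [0.4693, -0.3103, 0.0207]
tool_rot: [3.141, 0.0, 1.383]
wrist_force: [0.1, 0.7, 6.1]
width: 0.0321
grip_force: 59.7
```

Request:
carry_out(
  rows=[
    {"xyz": [0,0,0],"rot": [0,0,0]},
    {"xyz": [0,0,-0.3],"rot": [0,0,0]},
    {"xyz": [0,0,-0.7],"rot": [0,0,0]},
    {"xyz": [0,0,-1.0],"rot": [0,0,0]},
    {"xyz": [0,0,-1.0],"rot": [0,0,0]},
  ],
)

```text
clock: 32.9
tcp_pos: [0.4708, -0.3119, 0.1249]
tool_rot: [3.136, 0.004, 1.383]
wrist_force: [-0.3, 0.8, -0.4]
width: 0.0323
grip_force: 59.6
```

```bash
python3 plan.py ".514 .2046 .155 1.389"
```

```text
at [ 0.4708 -0.3119  0.1249] [3.1361 0.0038 1.3832] w 0.0323
-> .514 .2046 .155 1.389
[1.0, -0.1, -0.06] rz -0.0 n 3 -> [0.48, -0.212, 0.131]
[1.0, -0.11, -0.06] rz -0.0 n 3 -> [0.488, -0.111, 0.137]
[1.0, -0.1, -0.06] rz -0.0 n 3 -> [0.496, -0.011, 0.143]
[1.0, -0.11, -0.06] rz -0.0 n 3 -> [0.504, 0.089, 0.149]
[1.0, -0.1, -0.05] rz -0.0 n 3 -> [0.513, 0.189, 0.154]
[0.15, -0.02, -0.01] rz -0.0 n 1 -> [0.514, 0.204, 0.155]
```

Request:
carry_out(
  rows=[
    {"xyz": [0.35,-0.03,-0.1],"rot": [0,0,0]},
    {"xyz": [0.7,-0.07,-0.2],"rot": [0,0,0]},
    {"xyz": [1.0,-0.1,-0.25],"rot": [0,0,0]},
  ],
)

```text
clock: 33.2
tcp_pos: [0.4777, -0.2085, 0.145]
tool_rot: [-3.141, -0.001, 1.383]
wrist_force: [0.5, 0.5, -0.5]
width: 0.0322
grip_force: 59.6
```

Request:
carry_out(
  rows=[
    {"xyz": [0.35,-0.03,0],"rot": [0,0,0]},
    {"xyz": [0.7,-0.07,0],"rot": [0,0,0]},
    {"xyz": [1.0,-0.11,0],"rot": [0,0,0]},
  ],
)

```text
clock: 33.5
tcp_pos: [0.4854, -0.1079, 0.1443]
tool_rot: [-3.141, -0.001, 1.383]
wrist_force: [0.8, -0.4, -0.5]
width: 0.0325
grip_force: 59.6
```

Request:
carry_out(
  rows=[
    {"xyz": [0.35,-0.03,0],"rot": [0,0,0]},
    {"xyz": [0.7,-0.07,0],"rot": [0,0,0]},
    {"xyz": [1.0,-0.11,0],"rot": [0,0,0]},
  ],
)

```text
clock: 33.8
tcp_pos: [0.4932, -0.0076, 0.1442]
tool_rot: [-3.14, -0.0, 1.383]
wrist_force: [0.1, 0.3, -0.9]
width: 0.0325
grip_force: 59.6
```

Request:
carry_out(
  rows=[
    {"xyz": [0.35,-0.03,0],"rot": [0,0,0]},
    {"xyz": [0.7,-0.07,0],"rot": [0,0,0]},
    {"xyz": [1.0,-0.11,0],"rot": [0,0,0]},
  ],
)

```text
clock: 34.1
tcp_pos: [0.5011, 0.0927, 0.1442]
tool_rot: [-3.14, -0.0, 1.383]
wrist_force: [0.8, 0.3, -0.5]
width: 0.0327
grip_force: 59.6
```

Request:
carry_out(
  rows=[
    {"xyz": [0.35,-0.03,0],"rot": [0,0,0]},
    {"xyz": [0.7,-0.07,0],"rot": [0,0,0]},
    {"xyz": [1.0,-0.1,0],"rot": [0,0,0]},
    {"xyz": [1.0,-0.1,0],"rot": [0,0,0]},
    {"xyz": [1.0,-0.1,0],"rot": [0,0,0]},
  ],
)

```text
clock: 34.6
tcp_pos: [0.5099, 0.1914, 0.1442]
tool_rot: [-3.14, 0.001, 1.384]
wrist_force: [-0.4, 1.0, -0.2]
width: 0.0322
grip_force: 59.7
```

```bash
python3 plan.py ".514 .2046 .075 1.382"
```

```text
at [0.5099 0.1914 0.1442] [-3.1401e+00  6.0000e-04  1.3845e+00] w 0.0322
-> .514 .2046 .075 1.382
[0.14, 0.02, 0.69] rz 0.0 n 2 -> [0.514, 0.205, 0.075]
```

Request:
carry_out(
  rows=[
    {"xyz": [0.14,0.02,0.1],"rot": [0,0,0]},
    {"xyz": [0.14,0.02,0.4],"rot": [0,0,0]},
    {"xyz": [0.14,0.02,0.7],"rot": [0,0,0]},
    {"xyz": [0.14,0.02,0.74],"rot": [0,0,0]},
    {"xyz": [0.14,0.02,0.74],"rot": [0,0,0]},
  ],
)

```text
clock: 35.1
tcp_pos: [0.5143, 0.2035, 0.0707]
tool_rot: [-3.14, 0.001, 1.382]
wrist_force: [-0.0, 0.9, -0.3]
width: 0.0323
grip_force: 59.7
```

Request:
carry_out(
  rows=[
    {"xyz": [0,0,0],"rot": [0,0,0]},
    {"xyz": [0,0,0],"rot": [0,0,0]},
    {"xyz": [0,0,0],"rot": [0,0,0]},
  ],
)

```text
clock: 35.4
tcp_pos: [0.5159, 0.2044, 0.0727]
tool_rot: [3.14, -0.001, 1.383]
wrist_force: [-0.1, 0.1, 0.2]
width: 0.0322
grip_force: 59.7
```

```bash
python3 plan.py ".514 .2046 .068 1.382"; python3 - <<'E'
from h import *
s=robot.grab_frame('scene');p=robot.get_state()['tcp_pos'];print(p)
T=robot.grab_frame('top')
X,Y=p[:2]
print('pred cup base ctr',proj(s,[X,Y,p[2]-.0157]),'block top ctr pred',proj(s,[.514,.2046,.046]))
b=cv2.resize(s['frame'][165:215,345:405,::-1],(480,400),interpolation=2)
a=cv2.resize(T['frame'][205:255,210:260,::-1],(400,400),interpolation=2) 
cv2.imwrite('pics/s7.png',b if 0 else np.hstack([b[:, :400],a]))
E
```

```text
at [0.5159 0.2044 0.0727] [ 3.1396e+00 -7.0000e-04  1.3827e+00] w 0.0322
-> .514 .2046 .068 1.382
[-0.0, -0.02, 0.05] rz 0.0 n 1 -> [0.514, 0.205, 0.068]
[0.51576445 0.20445426 0.07242163]
pred cup base ctr [[374.97909716 186.42865998]] block top ctr pred [[374.15452655 189.00923263]]
```

View pics/s7.png

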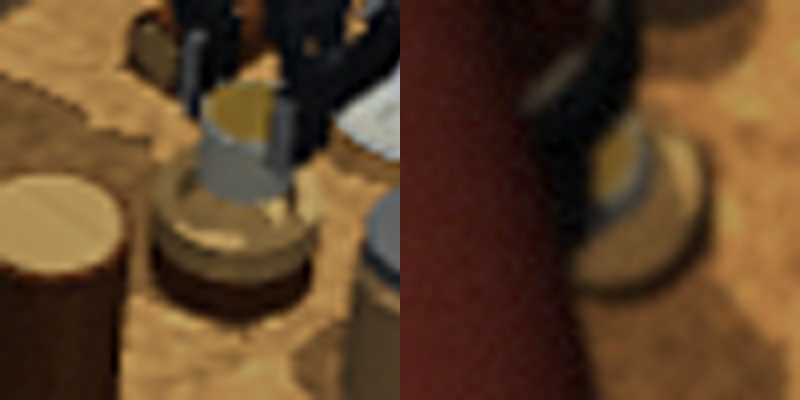

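```bash
python3 - <<'E'
from h import *
p=robot.get_state()['tcp_pos'];a=np.linspace(0,2*np.pi,60)
circ=lambda c,r:np.c_[c[0]+r*np.cos(a),c[1]+r*np.sin(a),np.full(60,c[2])]
out=[]
for n,(u,v) in (('scene',(352,168)),('top',(214,207))):
    d=robot.grab_frame(n);k=12;W=(33,44)
    im=cv2.resize(d['frame'][v:v+W[1],u:u+W[0],::-1],(W[0]*k,W[1]*k),interpolation=2)
    for c,r,col in (((*p[:2],p[2]-.0157),.0175,(255,0,0)),((*p[:2],p[2]+.0123),.0175,(255,0,255)),((.514,.2046,.046),.03,(0,255,0)),((.514,.2046,.046),.021,(0,255,255))):
        q=(proj(d,circ(c,r))-[u,v]+.5)*k-.5
        cv2.polylines(im,[np.int32(q*8)],True,col,1,cv2.LINE_AA,3)
    out.append(im)
cv2.imwrite('pics/o.png',np.hstack(out))
E
```

```text
(no output)
```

View pics/o.png

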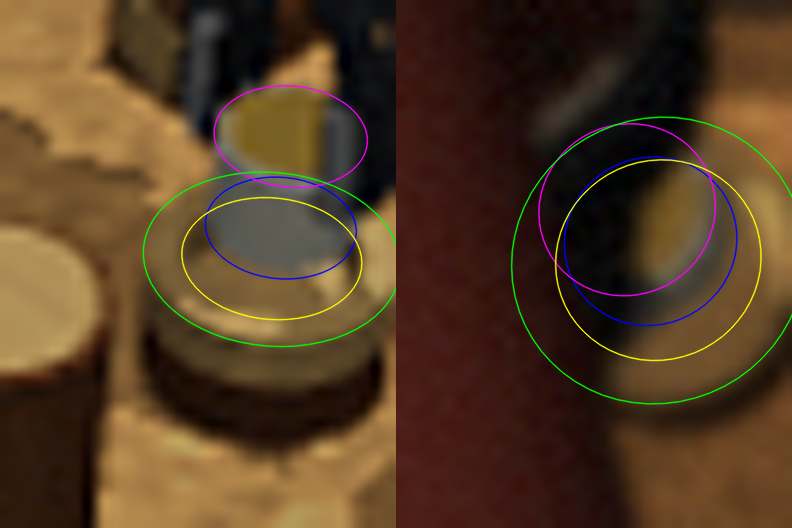

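The overlay shows cup and block with the same small camera bias. The target TCP of (0.514, 0.2046) is therefore aligned, and I'll lower slowly while watching the force.

Request:
carry_out(
  rows=[
    {"xyz": [0,-0.02,0.03],"rot": [0,0,0]},
    {"xyz": [0,-0.02,0.08],"rot": [0,0,0]},
    {"xyz": [0,-0.02,0.12],"rot": [0,0,0]},
    {"xyz": [0,-0.02,0.12],"rot": [0,0,0]},
    {"xyz": [0,-0.02,0.12],"rot": [0,0,0]},
  ],
)

```text
clock: 36.1
tcp_pos: [0.5129, 0.2048, 0.0591]
tool_rot: [-3.141, 0.0, 1.383]
wrist_force: [-0.3, -0.5, -0.4]
width: 0.0323
grip_force: 59.7
```

Request:
carry_out(
  rows=[
    {"xyz": [0,0,0.02],"rot": [0,0,0]},
    {"xyz": [0,0,0.04],"rot": [0,0,0]},
    {"xyz": [0,0,0.06],"rot": [0,0,0]},
    {"xyz": [0,0,0.06],"rot": [0,0,0]},
  ],
)

```text
clock: 36.5
tcp_pos: [0.5129, 0.2047, 0.053]
tool_rot: [-3.141, 0.0, 1.383]
wrist_force: [0.0, -0.5, -0.0]
width: 0.0325
grip_force: 59.7
```

Request:
carry_out(
  rows=[
    {"xyz": [0,0.01,0.02],"rot": [0,0,0]},
    {"xyz": [0,0.01,0.04],"rot": [0,0,0]},
    {"xyz": [0,0.01,0.04],"rot": [0,0,0]},
    {"xyz": [0,0.01,0.04],"rot": [0,0,0]},
  ],
)

```text
clock: 36.9
tcp_pos: [0.514, 0.2046, 0.0493]
tool_rot: [-3.142, -0.0, 1.383]
wrist_force: [0.2, 0.9, 0.4]
width: 0.0322
grip_force: 59.7
```

Request:
carry_out(
  rows=[
    {"xyz": [0,0,0.01],"rot": [0,0,0]},
    {"xyz": [0,0,0.01],"rot": [0,0,0]},
  ],
)

```text
clock: 37.1
tcp_pos: [0.514, 0.2046, 0.0482]
tool_rot: [-3.142, -0.0, 1.383]
wrist_force: [-0.2, -0.5, 0.1]
width: 0.0324
grip_force: 59.7
```

Request:
carry_out(
  rows=[
    {"xyz": [0,0,0],"rot": [0,0,0]},
    {"xyz": [0,0,0],"rot": [0,0,0]},
    {"xyz": [0,0,0],"rot": [0,0,0]},
    {"xyz": [0,0,0],"rot": [0,0,0]},
  ],
  gripper=-0.2,
)

```text
clock: 37.5
tcp_pos: [0.5141, 0.2046, 0.0484]
tool_rot: [3.141, -0.0, 1.383]
wrist_force: [0.7, -0.3, -0.6]
width: 0.0512
grip_force: 0.0
```

Request:
carry_out(
  rows=[
    {"xyz": [0,0,-0.1],"rot": [0,0,0]},
    {"xyz": [0,0,-0.3],"rot": [0,0,0]},
    {"xyz": [0,0,-0.6],"rot": [0,0,0]},
    {"xyz": [0,0,-1.0],"rot": [0,0,0]},
    {"xyz": [0,0,-1.0],"rot": [0,0,0]},
  ],
)

```text
clock: 38.0
tcp_pos: [0.517, 0.2051, 0.1551]
tool_rot: [3.133, -0.003, 1.383]
wrist_force: [0.4, -0.2, 0.1]
width: 0.051
grip_force: 0.0
```

Request:
carry_out(
  rows=[
    {"xyz": [-0.5,0,-0.3],"rot": [0,0,0]},
    {"xyz": [-1.0,0,-0.3],"rot": [0,0,0]},
    {"xyz": [-1.0,0,-0.3],"rot": [0,0,0]},
    {"xyz": [-1.0,0,-0.3],"rot": [0,0,0]},
  ],
)

```text
clock: 38.4
tcp_pos: [0.4956, 0.1052, 0.179]
tool_rot: [3.14, -0.0, 1.38]
wrist_force: [0.1, 0.5, 0.6]
width: 0.0512
grip_force: 0.0
```

Request:
carry_out(
  rows=[
    {"xyz": [-0.5,0,0],"rot": [0,0,0]},
    {"xyz": [-1.0,0,0],"rot": [0,0,0]},
    {"xyz": [-1.0,0,0],"rot": [0,0,0]},
    {"xyz": [-1.0,0,0],"rot": [0,0,0]},
  ],
)

```text
clock: 38.8
tcp_pos: [0.4768, 0.0082, 0.1782]
tool_rot: [-3.142, -0.001, 1.381]
wrist_force: [-0.2, -0.2, 0.4]
width: 0.0512
grip_force: 0.0
```

```bash
python3 - <<'E'
from h import *
for n,c in (('scene',(374,183)),('top',(236,227))):
    d=grab(n,n+'_end.png');f=cv2.cvtColor(d['frame'],cv2.COLOR_RGB2HSV)
    w=d['frame'][c[1]-16:c[1]+20,c[0]-16:c[0]+17]
    # white/grey cup wall + amber: print amber mask centroid
    m=cv2.inRange(f,(20,150,110),(32,255,255));k=np.zeros_like(m);k[c[1]-13:c[1]+10,c[0]-10:c[0]+11]=255;m&=k
    N,l,st,ce=cv2.connectedComponentsWithStats(m);i=1+np.argmax(st[1:,4]) if N>1 else 0
    g=ray(d,ce[i],.060);print(n,ce[i],st[i],g[:2], 'pred px',proj(d,[.514,.2046,.060]))
E
```

```text
scene [374.86956522 184.69565217] [371 182   9   6  46] [0.51348882 0.20715885] pred px [[374.5557932  185.27364296]]
top [319.5 239.5] [     0      0    640    480 307200] [ 0.47855095 -0.00087572] pred px [[234.41342842 226.88623347]]
```

```bash
sed -e '/^for n,p,q/,/^print(.dish/d' -e '/^    print(n,ray/d' -e 's/(370,228,415,262)/(150,240,215,272)/; s/(262,255,292,299)/(355,150,395,180)/' -e 's/\[x,y,.005\]/[x,y,.010]/; s/g=ray(T,(391,245),.02)/g=[.4513,.3183]/; s/(0.2,.4,.6,-.3)/(-.3,-.19,-.05)/' m.py > m2.py; python3 m2.py; python3 - <<'E'
from h import *
T=cv2.imread('pics/top_end.png');print(T[218:238:3,226:246:3].tolist()[3])
E
```

```text
bark [ 0.45117125  0.31922068 -0.22561484] 29.659 680 387
[[82, 137, 157], [96, 174, 180], [86, 173, 182], [88, 173, 180], [86, 176, 181], [118, 144, 145], [73, 131, 168]]
```

```bash
python3 -c "
from station import robot
print(robot.job_done(),robot.get_state()['clock'])"
```

```text
the job is handed in; nothing more can be done
the job is handed in; nothing more can be done
```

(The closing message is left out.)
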